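# Close the paint caddy and hang it on the balancer arm

### The arm

A 6-joint arm with a two-finger parallel gripper is mounted at the origin on the work surface. World frame = base frame: x ahead of the robot, y to its left, z up, the work surface at z = 0. Lengths are in m, angles in rad, forces in N, time in s.
With the tool pointing down it reaches from about 0.35 to 0.975 m from the base axis. Payload 7.1 kg.
Tool frame: the origin (TCP) lies midway between the tips of the shut fingers; the grasp point (between the pads) lies ctrl.hold_point_z behind it (ctrl.hold_point_z is the distance from the TCP to the grasp point, in m); y points along the fingers, z is the direction in which the jaws open and shut, and the axes are right-handed (so a half turn about y gives the same grasp; the last joint's range is limited). The gripper opens to 88 mm and grips with 3 to 60 N. Pads are 20 mm wide; open, the fingers measure 115 mm over their backs; the gripper's body (75 mm by 178 mm) begins 61 mm behind the grasp point.
Start: joints at [-1.17, 0.423, 1.63, -0, 1.089, -0.019], TCP at [0.255, -0.571, 0.223] pointing down, gripper open.
Joint ranges: [-3, 3], [-0.9, 2.11], [0.09, 2.58], [-1.31, 4.45], [0.11, 2.69], [-2.54, 2.54]. Speed limits (rad/s): [2.39, 2.39, 3.01, 3.14, 3.14, 3.14].

### API

Orientations are given as a unit quaternion [x, y, z, w].
In Python, from rig import ctrl gives the robot as it stands. The module is installed in compiled form; this text tells all that it offers.
- The arm moves only by the tool carry_out, never from a script. Its arguments are lists of equal length, an entry for each row: "offset": the shift along the tool's x, y, z in cm, a list of three; "twist": the turn, a rotation vector about the tool's x, y, z in rad, a list of three. A call has 1 to 12 rows; each row shifts and turns the commanded pose from where the row before left it, along the tool's axes as they then stand; what a row does not reach is not made up. A row lasts 1/12 s, in which the tool goes at most 41.7 mm and 7.16 degrees, less where a joint would pass 70% of its speed; a pose out of reach is approached as far as the arm can. A call is refused whole if a number of a shift passes 4.17 or a number of a turn 0.125, either way. A call with a gripper value outside its range is refused whole. "gripper" is the finger opening in cm, from 0 to 8.78, set as the call begins (left out, the last holds). The fingers move at their own pace and stop on an object; "grip_force" is the grip in N (left out, the last holds). Time passes only in rows, so rows that do not move let the fingers close. It gives the time, the measured TCP pose, the force and the opening at its end, in the units of the state.
- ctrl.get_state(): the state, without advancing time (a new reading comes with each control period).
- ctrl.read_camera(name): name is "side" or "top" or "wrist"; returns a dict with "frame" (384x512x3 uint8, red, green, blue), "mtx" (3x3 intrinsics, pixels), "dist_coeffs" ([k1, k2, p1, p2, k3] as OpenCV has them; the pictures are not rectified), "R" (3x3) and "t" (3): a world point X has camera coordinates R X + t; the wrist camera has in their place "hand_eye" (4x4, takes a point from camera to tool coordinates, whose origin is the TCP and whose axes are the tool frame's). Camera axes: x right, y down, z forward; pixel columns grow to the right and rows downward; lengths in m; the calibration is good to about 2 mm. A picture is of the moment at which its call begins: read the wrist's pose just before it. There is no depth.
- ctrl.finish_job(): hands the job in, once; it reports no verdict.
The state is a dict: "time_s": time; "joints": joint angles; "qvel": joint speeds; "joint_torque": joint torques, N m; "tool_pos": TCP position; "tool_rot": TCP orientation; "wrist_force": force on the tool from outside, world axes, zero at the start; "ft_torque": the same for the moment, N m; "gripper_width": opening from 0.0 (shut) to 1.0 (fully open).
Only numpy, scipy, OpenCV 4.12 (cv2) and the standard library are available. Lean on these libraries where they do the work, as an engineer would, in place of code of your own. Each camera call takes 0.05 s, during which the arm holds its last target.

### The job

On the table, press both pot lids of the wooden paint caddy fully home, then lift the caddy by its handle, keep it upright, and hang it by that handle in both prongs of the spring-balanced arm. The arm sinks under the weight: keep hold until it carries the whole load and has settled, and only then let go. Leave the jar, cup, paint tube and brush where they are.

Things in the scene. Friction and masses are not known exactly. Their poses are not given: they have to be found in the camera images.
- caddy: Wooden carrying caddy, loose, 0.45 to 0.75 kg in all. Origin at the centre of its underside. Base board 200 (x) x 148 (y) x 12 mm; two metal pots 66 mm across fixed on it, 57 mm either side of the origin along x. Between them two upright boards at y = +-68 mm (12 mm thick, 32 mm wide along x, top at 175 mm) carry a round handle dowel. It may hang either way round
- caddy_handle (a point): centre of the caddy's handle dowel: 16 mm diameter, running along the caddy's y, 124 mm clear between the uprights, its axis 160 mm above the caddy's underside. Take it at its middle: the prongs need the dowel's two ends
- lid_a (a joint): how far the lid of the pot at the caddy's -x end is pressed down, in m: 0 = 12 mm proud, 0.012 = fully home. A tight push fit: it moves straight down under a press of about 9 N anywhere on its top, and stays where it is left
- lid_b (a joint): the same for the lid of the pot at the caddy's +x end
- lid_a_top (a point): centre of the flat top of lid a: a steel disc 72 mm across, 17 mm thick; its top is 116 mm above the caddy's underside when 12 mm proud, 104 mm when fully home
- lid_b_top (a point): centre of the flat top of lid b, the same size and heights as lid a
- jar: bystander: closed glass jar, 72 mm across, 100 mm tall, origin at the centre of its underside
- cup: bystander: clear open plastic cup, 76 mm across, 60 mm tall, origin at the centre of its underside
- tube: bystander: metal paint tube lying on the table beside the caddy, about 125 mm long along x, 30 mm thick, origin under its middle
- brush: bystander: paint brush lying on the table, 200 mm long along x, origin under its middle
- balancer: Spring-balanced arm. Origin midway between its fork's two notches, where the dowel's axis comes to lie; y across the prongs, -x forward, roughly towards the robot. Two 8 mm steel prongs at y = +-47 mm run 95 mm forward from a cross-bar, each with an open-topped dip 18 mm deep, 50 mm wide; their tips, 32 mm ahead, rise 16 mm above the origin. Unloaded, the prongs tilt 0.2 rad up in front
- balancer_bar (a point): Middle of the arm's grey bar, 150 mm behind the notches; its pivot, on a fixed post, is 300 mm behind them and 235 mm up. The arm turns about a level axis along its y, from 0.2 rad up (top stop, unloaded) to 0.3 rad down. The caddy sinks the notches by 50 to 105 mm, damped, in about a second. Come in from the prong-tip side: the prongs pass under the dowel, inside the uprights, beside the lids
Things that resemble listed ones, but are neither listed nor needed, are in the scene too. What is shaped like the caddy but pink is not meant.

How it is judged:
On the way, in this order (a step that is already met when the one before it is completed fails the run):
1. both lids are pressed fully home while the caddy stands on the table (value of joint each of lid_a, lid_b above 0.0102 m and height (world z) of caddy below 0.008 m), for 0.2 s.
2. the caddy's weight hangs by its handle in the fork, the arm has sunk and is still (distance between caddy_handle and balancer below 0.02 m and distance of balancer from where it was at the start of the episode above 0.03 m and linear speed of balancer below 0.02 m/s and contact force between caddy and balancer above 3 N), for 0.2 s.
At the end, for the whole second after the job is handed in: both lids are within 1.8 mm of fully home; the caddy hangs free of the table, upright within 0.2 rad and at rest, its handle dowel within 20 mm of the midpoint between the notches and lying across both prongs (within 0.2 rad), its weight on the arm, and the arm is still (value of joint each of lid_a, lid_b above 0.0102 m and distance between caddy_handle and balancer below 0.02 m and angle between the y axis of caddy_handle and the y axis of balancer, either way round below 0.2 rad and angle between caddy's own z axis and vertical below 0.2 rad and contact force between caddy and balancer above 3 N and height (world z) of caddy above 0.015 m and linear speed of caddy below 0.03 m/s and linear speed of balancer below 0.02 m/s); the robot touches nothing.
It fails at once if the caddy is let go while the arm under it is still moving (fork faster than 90 mm/s) (contact force between the fingers and caddy below 0.02 N and contact force between caddy and balancer above 0.5 N and linear speed of balancer above 0.09 m/s).
It fails at once if the caddy is tipped by more than 0.6 rad (angle between caddy's own z axis and vertical above 0.6 rad).
It fails at once if a bystander (jar, cup, tube, brush) is moved by more than 40 mm (distance of any of jar, cup, tube, brush from where it was at the start of the episode above 0.04 m).
It also fails if it takes over 72 s, if anything falls off the work surface, if the arm or the gripper's body presses on something with over 40 N, if the wrist force passes 120 N, or if a joint passes its speed limit or range.

## Working session

There is one attempt and no reset: what is moved stays moved. The work goes in short steps, Python scripts to look and compute and a tool call to move; the robot and the scene stay as the last step left them, time stands still between calls to the robot, and variables do not carry over. Pictures are saved under pics/ and viewed, and the job is handed in when it is done.

Besides the shell and the picture viewer there is one more tool, called as name(argument=value, ...) on one line, values as JSON. carry_out: Moves the arm, as the interface text tells. Its arguments: {"type":"object","properties":{"offset":{"type":"array","items":{"type":"array","items":{"type":"number"}}},"twist":{"type":"array","items":{"type":"array","items":{"type":"number"}}},"gripper":{"type":"number"},"grip_force":{"type":"number"}},"required":["offset","twist"]}

```bash
mkdir -p pics; cat > h.py <<'E'
import numpy as np, cv2
from rig import ctrl
from scipy.spatial.transform import Rotation as Ro
def cam(n):
    s=ctrl.get_state(); c=ctrl.read_camera(n)
    if 'hand_eye' in c:
        T=np.eye(4);T[:3,:3]=Ro.from_quat(s['tool_rot']).as_matrix();T[:3,3]=s['tool_pos']
        W=T@np.array(c['hand_eye']); c['R']=W[:3,:3].T; c['t']=-W[:3,:3].T@W[:3,3]
    return c
def save(c,f): cv2.imwrite(f,c['frame'][:,:,::-1])
def ray(c,uv):
    p=cv2.undistortPoints(np.array([[uv]],float),np.array(c['mtx']),np.array(c['dist_coeffs'])).ravel()
    R=np.array(c['R']);t=np.array(c['t']).ravel()
    return -R.T@t, R.T@np.array([p[0],p[1],1])
def onz(c,uv,z):
    o,d=ray(c,uv); return o+d*(z-o[2])/d[2]
def proj(c,X):
    R=np.array(c['R']);t=np.array(c['t'],float).ravel()
    return cv2.projectPoints(np.atleast_2d(np.array(X,float)),cv2.Rodrigues(R)[0],t,np.array(c['mtx']),np.array(c['dist_coeffs'],float))[0].reshape(-1,2)
def tri(c1,u1,c2,u2):
    o1,d1=ray(c1,u1);o2,d2=ray(c2,u2)
    d1/=np.linalg.norm(d1);d2/=np.linalg.norm(d2)
    A=np.stack([d1,-d2],1);s=np.linalg.lstsq(A,o2-o1,rcond=None)[0]
    a=o1+d1*s[0];b=o2+d2*s[1];return (a+b)/2,np.linalg.norm(a-b)
E
python3 - <<'E'
from h import *
for n in ['side','top','wrist']:
    c=cam(n); save(c,f'pics/{n}0.png'); o=ray(c,(256,192)); print(n,o)
s=ctrl.get_state(); print(s, ctrl.hold_point_z); print(Ro.from_quat(s['tool_rot']).as_matrix())
E
```

```text
side (array([0.24264965, 1.00114909, 1.15839477]), array([ 0.19291495, -0.63586294, -0.74771507]))
top (array([0.26978449, 0.13288403, 1.39919723]), array([ 0.20548901, -0.02299974, -0.97848376]))
wrist (array([ 0.33069211, -0.53703145,  0.38529699]), array([-0.27723896, -0.12347894, -0.95283553]))
{'time_s': 0.15, 'joints': array([-1.17002361e+00,  4.23683906e-01,  1.63050929e+00, -8.05109955e-06,
        1.08861265e+00, -1.89940733e-02]), 'qvel': array([ 0.00112632, -0.00132456, -0.00257716,  0.00121551,  0.00084993,
       -0.00201069]), 'joint_torque': array([-3.29797399e-05, -5.44982421e+01, -2.73919487e+01,  6.44003972e-02,
        2.04243406e-02, -8.87840406e-05]), 'tool_pos': array([ 0.25457024, -0.57032343,  0.22207068]), 'tool_rot': array([-0.14740789,  0.69200973, -0.69116841,  0.14724018]), 'wrist_force': array([-0.73123261, -0.38974815,  0.33866452]), 'ft_torque': array([ 0.03693652, -0.00129468,  0.01696997]), 'gripper_width': 1.0042067948829203} 0.0187
[[-9.13182489e-01 -4.79870470e-04  4.07550625e-01]
 [-4.07550908e-01  1.11427563e-03 -9.13181809e-01]
 [-1.59147453e-05 -9.99999264e-01 -1.21310864e-03]]
```

View pics/side0.png

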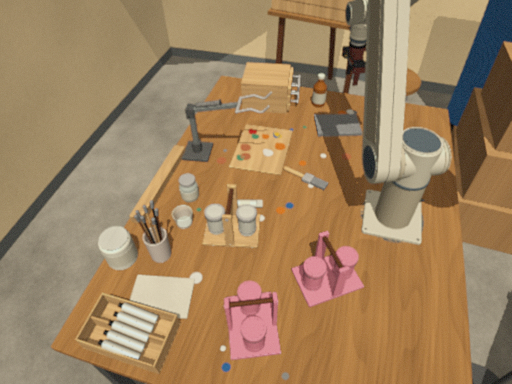

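View pics/top0.png

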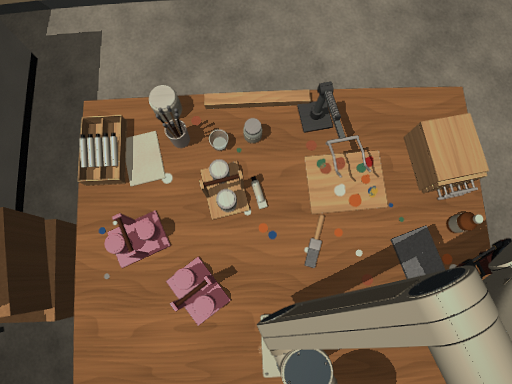

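View pics/wrist0.png

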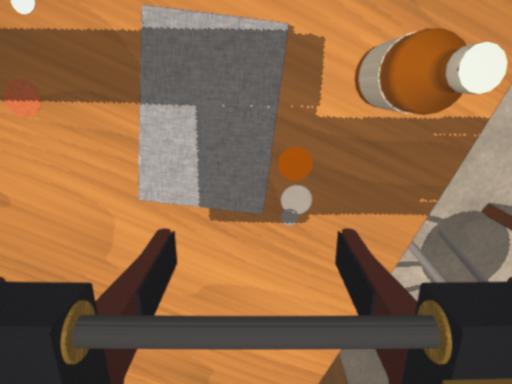

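```bash
python3 - <<'E'
from h import *
a=cv2.imread('pics/top0.png');b=cv2.imread('pics/side0.png')
A=cv2.resize(a[145:230,185:285],None,fx=4,fy=4,interpolation=cv2.INTER_CUBIC)
B=cv2.resize(b[170:255,190:290],None,fx=4,fy=4,interpolation=cv2.INTER_CUBIC)
cv2.imwrite('pics/crop1.png',np.hstack([A,B]))
A=cv2.resize(a[80:180,290:390],None,fx=4,fy=4,interpolation=cv2.INTER_CUBIC)
B=cv2.resize(b[80:180,180:280],None,fx=4,fy=4,interpolation=cv2.INTER_CUBIC)
cv2.imwrite('pics/crop2.png',np.hstack([A,B]))
E
```

```text
(no output)
```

View pics/crop1.png

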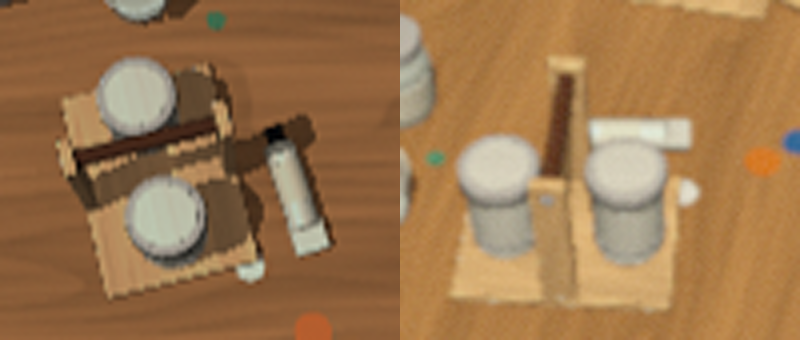

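View pics/crop2.png

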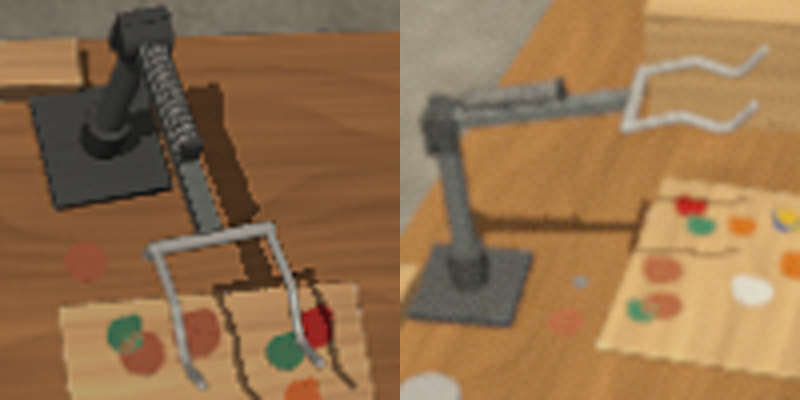

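```bash
python3 - <<'E'
from h import *
t=cam('top');s=cam('side')
P=dict(lidfar=((219.4,168),(214.8,211.5)),lidnear=((226.3,198.5),(246.8,212.5)),hL=((205,185.2),(228,215)),hR=((240.5,177.5),(232,189)),
tipL=((340,175.75),(268.2,106.7)),tipR=((369.7,170.7),(271.7,92.5)),crL=((328,142.5),(237,111.7)),crR=((357,137),(240,97.5)))
for k,(a,b) in P.items(): print(k,*[np.round(v,4) for v in tri(t,a,s,b)])
for k,z in [('lidfar',.116),('lidnear',.116),('hL',.16),('hR',.16)]: print(k,onz(t,P[k][0],z).round(4),onz(s,P[k][1],z).round(4))
print('jar,cup,tube',onz(t,(253,128),.1),onz(t,(219,138),.06),onz(t,(258,192),.03), onz(t,(316,240),.02))
E
```

```text
lidfar [0.6342 0.2301 0.1021] 0.005
lidnear [0.5206 0.2085 0.1071] 0.0035
hL [0.5614 0.2768 0.1623] 0.0006
hR [0.5868 0.1548 0.153 ] 0.0035
tipL [ 0.5373 -0.1513  0.3058] 0.0024
tipR [ 0.5479 -0.2444  0.3079] 0.004
crL [ 0.6563 -0.1314  0.2745] 0.0018
crR [ 0.6734 -0.2278  0.2728] 0.001
lidfar [0.6328 0.2294 0.116 ] [0.6264 0.2405 0.116 ]
lidnear [0.5206 0.2081 0.116 ] [0.5165 0.2153 0.116 ]
hL [0.5616 0.277  0.16  ] [0.5624 0.2751 0.16  ]
hR [0.5833 0.1545 0.16  ] [0.5863 0.1605 0.16  ]
jar,cup,tube [0.78571864 0.10183596 0.1       ] [0.76709147 0.23196459 0.06      ] [0.55698794 0.09317959 0.03      ] [ 0.36772986 -0.11322036  0.02      ]
```

```bash
cat > plan.py <<'E'
from h import *
def Rdown(yaw,pitch=0):
    # jaw (tool z) along yaw heading, tool y down, pitch>0: nose (heading side) down
    z=np.array([np.cos(yaw),np.sin(yaw),0]);y=np.array([0,0,-1.]);x=np.cross(y,z)
    R=np.stack([x,y,z],1)
    left=np.array([-np.sin(yaw),np.cos(yaw),0])
    return Ro.from_rotvec(left*pitch)*Ro.from_matrix(R)
def plan(p1,R1,n,dp=2,dr=3,start=None):
    s=ctrl.get_state()
    p,R=(np.array(s['tool_pos']),Ro.from_quat(s['tool_rot'])) if start is None else start
    p0,R0=p.copy(),R; rv=(R0.inv()*R1).as_rotvec()
    O=[];T=[]
    for i in range(1,n+1):
        a=i/n; pt=p0+(np.array(p1)-p0)*a; Rt=R0*Ro.from_rotvec(rv*a)
        o=np.round(R.inv().apply(pt-p)*100,dp); w=np.round((R.inv()*Rt).as_rotvec(),dr)
        O.append((o+0).tolist());T.append((w+0).tolist())
        p=p+R.apply(o/100);R=R*Ro.from_rotvec(w)
    print('"offset":',O,'\n"twist":',T); return p,R
def st():
    s=ctrl.get_state();R=Ro.from_quat(s['tool_rot']).as_matrix()
    print(round(s['time_s'],2),np.round(s['tool_pos'],4),'yaw',round(np.arctan2(R[1,2],R[0,2]),4),'down',np.round(R[:,1],3),'F',np.round(s['wrist_force'],2),'w',round(s['gripper_width'],3))
E
python3 -c "
from plan import *
a=plan([.34,-.25,.33],Rdown(-.55),12,1,2)
plan([.577,.217,.34],Rdown(.188),12,1,2,start=a)"
```

```text
"offset": [[-1.7, -0.9, -2.1], [-1.9, -0.9, -2.1], [-1.9, -0.9, -2.0], [-2.1, -0.9, -1.8], [-2.1, -0.9, -1.8], [-2.2, -0.9, -1.7], [-2.3, -0.9, -1.5], [-2.4, -0.9, -1.4], [-2.4, -0.9, -1.3], [-2.5, -0.9, -1.2], [-2.6, -0.9, -1.1], [-2.6, -0.8, -0.9]] 
"twist": [[0.0, -0.05, 0.0], [0.0, -0.05, 0.0], [0.0, -0.05, 0.0], [0.0, -0.05, 0.0], [0.0, -0.05, 0.0], [0.0, -0.05, 0.0], [0.0, -0.05, 0.0], [0.0, -0.05, 0.0], [0.0, -0.05, 0.0], [0.0, -0.05, 0.0], [0.0, -0.05, 0.0], [0.0, -0.05, 0.0]]
"offset": [[-4.3, -0.1, -0.4], [-4.4, -0.1, 0.0], [-4.4, -0.1, 0.1], [-4.3, 0.0, 0.5], [-4.3, -0.1, 0.7], [-4.3, -0.1, 1.0], [-4.1, -0.1, 1.2], [-4.1, -0.1, 1.5], [-4.0, -0.1, 1.8], [-3.9, -0.1, 1.9], [-3.8, 0.0, 2.3], [-3.6, -0.1, 2.4]] 
"twist": [[0.0, -0.06, 0.0], [0.0, -0.06, 0.0], [0.0, -0.06, 0.0], [0.0, -0.07, 0.0], [0.0, -0.06, 0.0], [0.0, -0.06, 0.0], [0.0, -0.06, 0.0], [0.0, -0.06, 0.0], [0.0, -0.06, 0.0], [0.0, -0.07, 0.0], [0.0, -0.06, 0.0], [0.0, -0.06, 0.0]]
```

Candidates for the caddy in the top view are wooden (225,188), pink (137,238) and pink (198,292). I choose the wooden one. The crop shows pale boards, two grey lids, and the tube beside it.

carry_out(offset=[[-1.7,-0.9,-2.1],[-1.9,-0.9,-2.1],[-1.9,-0.9,-2.0],[-2.1,-0.9,-1.8],[-2.1,-0.9,-1.8],[-2.2,-0.9,-1.7],[-2.3,-0.9,-1.5],[-2.4,-0.9,-1.4],[-2.4,-0.9,-1.3],[-2.5,-0.9,-1.2],[-2.6,-0.9,-1.1],[-2.6,-0.8,-0.9]], twist=[[0,-0.05,0],[0,-0.05,0],[0,-0.05,0],[0,-0.05,0],[0,-0.05,0],[0,-0.05,0],[0,-0.05,0],[0,-0.05,0],[0,-0.05,0],[0,-0.05,0],[0,-0.05,0],[0,-0.05,0]])

```text
time_s: 1.25
tool_pos: [0.34, -0.2484, 0.3303]
tool_rot: [0.346, -0.617, 0.617, -0.346]
wrist_force: [0.3, -0.3, 0.1]
gripper_width: 1.001
```

```bash
python3 -c "
from plan import *
st()
c=cam('wrist');save(c,'pics/w1.png')
a=plan([.46,.0,.34],Rdown(-.16),9,1,2)
plan([.577,.18,.34],Rdown(.188),8,1,2,start=a)"
```

```text
1.25 [ 0.34   -0.2484  0.3303] yaw -0.5488 down [ 0. -0. -1.] F [ 0.33 -0.32  0.13] w 1.001
"offset": [[-3.0, -0.1, -0.3], [-3.0, -0.1, -0.1], [-3.1, -0.1, -0.1], [-3.0, -0.1, 0.2], [-3.0, 0.0, 0.2], [-3.0, -0.1, 0.3], [-3.0, -0.1, 0.5], [-3.0, -0.1, 0.7], [-2.9, -0.1, 0.7]] 
"twist": [[0.0, -0.04, 0.0], [0.0, -0.05, 0.0], [0.0, -0.04, 0.0], [0.0, -0.04, 0.0], [0.0, -0.04, 0.0], [0.0, -0.05, 0.0], [0.0, -0.04, 0.0], [0.0, -0.04, 0.0], [0.0, -0.04, 0.0]]
"offset": [[-2.5, 0.0, 1.1], [-2.4, 0.0, 1.1], [-2.3, 0.0, 1.3], [-2.3, 0.0, 1.4], [-2.3, 0.0, 1.5], [-2.1, 0.0, 1.6], [-2.1, 0.0, 1.7], [-2.1, 0.0, 1.8]] 
"twist": [[0.0, -0.04, 0.0], [0.0, -0.05, 0.0], [0.0, -0.04, 0.0], [0.0, -0.05, 0.0], [0.0, -0.04, 0.0], [0.0, -0.04, 0.0], [0.0, -0.05, 0.0], [0.0, -0.04, 0.0]]
```

View pics/w1.png

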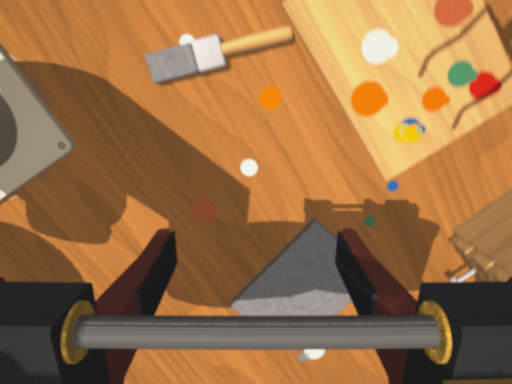

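The wrist view shows the brush at (215,52), the palette and the fork's shadow. The fork itself is out of frame. Moving on to the caddy.

carry_out(offset=[[-3.0,-0.1,-0.3],[-3.0,-0.1,-0.1],[-3.1,-0.1,-0.1],[-3.0,-0.1,0.2],[-3.0,0.0,0.2],[-3.0,-0.1,0.3],[-3.0,-0.1,0.5],[-3.0,-0.1,0.7],[-2.9,-0.1,0.7]], twist=[[0.0,-0.04,0.0],[0.0,-0.05,0.0],[0.0,-0.04,0.0],[0.0,-0.04,0.0],[0.0,-0.04,0.0],[0.0,-0.05,0.0],[0.0,-0.04,0.0],[0.0,-0.04,0.0],[0.0,-0.04,0.0]], gripper=0)

```text
time_s: 2.05
tool_pos: [0.4608, -0.0038, 0.3378]
tool_rot: [0.456, -0.54, 0.54, -0.456]
wrist_force: [0.1, -0.3, 0.5]
gripper_width: 0.355
```

carry_out(offset=[[-2.5,0.0,1.1],[-2.4,0.0,1.1],[-2.3,0.0,1.3],[-2.3,0.0,1.4],[-2.3,0.0,1.5],[-2.1,0.0,1.6],[-2.1,0.0,1.7],[-2.1,0.0,1.8]], twist=[[0.0,-0.04,0.0],[0.0,-0.05,0.0],[0.0,-0.04,0.0],[0.0,-0.05,0.0],[0.0,-0.04,0.0],[0.0,-0.04,0.0],[0.0,-0.05,0.0],[0.0,-0.04,0.0]])

```text
time_s: 2.72
tool_pos: [0.5795, 0.1757, 0.3375]
tool_rot: [0.543, -0.453, 0.453, -0.543]
wrist_force: [0.8, 0.7, 0.3]
gripper_width: 0.004
```

```bash
python3 -c "
from plan import *
st()
c=cam('wrist');save(c,'pics/w2.png')"
```

```text
2.72 [0.5795 0.1757 0.3375] yaw 0.1815 down [-0. -0. -1.] F [0.8  0.65 0.3 ] w 0.004
```

View pics/w2.png

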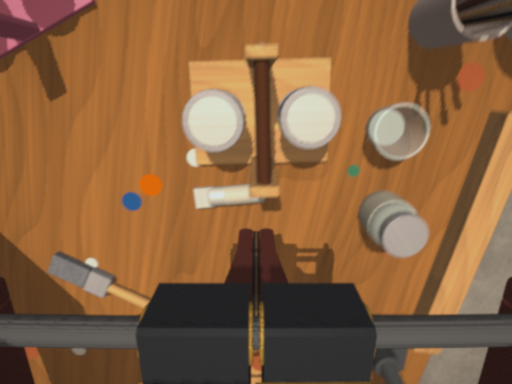

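The wrist view shows lids at (213,120) and (310,117), the dowel from (262,58) to (264,185), the tube at (225,196), the cup at (400,130) and the jar at (395,225).

```bash
python3 -c "
from plan import *
c=cam('wrist')
g=cv2.cvtColor(c['frame'],cv2.COLOR_RGB2HSV)
m=((g[:,:,1]<60)&(g[:,:,2]>110)).astype(np.uint8)
m=cv2.morphologyEx(m,cv2.MORPH_OPEN,np.ones((3,3)))
n,l,sta,ce=cv2.connectedComponentsWithStats(m)
for i in range(1,n):
  if sta[i,4]>800 and sta[i,1]<160 and 150<ce[i][0]<360:
    k=max(cv2.findContours((l==i).astype(np.uint8),0,1)[0],key=len); e=cv2.fitEllipse(k); u=e[0]; print(sta[i],e)
    for z in (.104,.116): 
      o,d=ray(c,u);print(z,onz(c,u,z).round(4),'diam',np.mean(e[1])/c['mtx'][0][0]*(c['R']@onz(c,u,z)+c['t'])[2])
f=c['frame'].astype(int)
dk=((f.sum(2)<200)&(f[:,:,0]>f[:,:,2]+8)).astype(np.uint8)
dk[:, :245]=0;dk[:,285:]=0;dk[:50]=0;dk[200:]=0
ys,xs=np.nonzero(dk);print(ys.min(),ys.max())
for y in (70,100,130,160,180): print(y,xs[ys==y].min(),xs[ys==y].max(), onz(c,((xs[ys==y].min()+xs[ys==y].max())/2,y),.16).round(4))
cv2.imwrite('pics/w2c.png',cv2.resize(c['frame'][30:220,170:360,::-1],None,fx=3,fy=3,interpolation=cv2.INTER_CUBIC))
"
```

```text
[ 275   92   61   61 2936] ((305.3797912597656, 121.92833709716797), (59.526123046875, 60.99826431274414), 21.418550491333008)
0.104 [0.632  0.2337 0.104 ] diam 0.07165248004087685
0.116 [0.63   0.2345 0.116 ] diam 0.06948541948665858
[ 179   94   62   62 3008] ((209.25181579589844, 124.22554779052734), (60.49734115600586, 61.561588287353516), 153.42445373535156)
0.104 [0.5199 0.21   0.104 ] diam 0.0726690834022495
0.116 [0.5213 0.2115 0.116 ] diam 0.0704712766541457
65 188
70 246 266 [0.5638 0.2774 0.16  ]
100 251 265 [0.571  0.2498 0.16  ]
130 252 265 [0.5771 0.2206 0.16  ]
160 252 266 [0.5835 0.1897 0.16  ]
180 252 266 [0.5876 0.1682 0.16  ]
```

View pics/w2c.png

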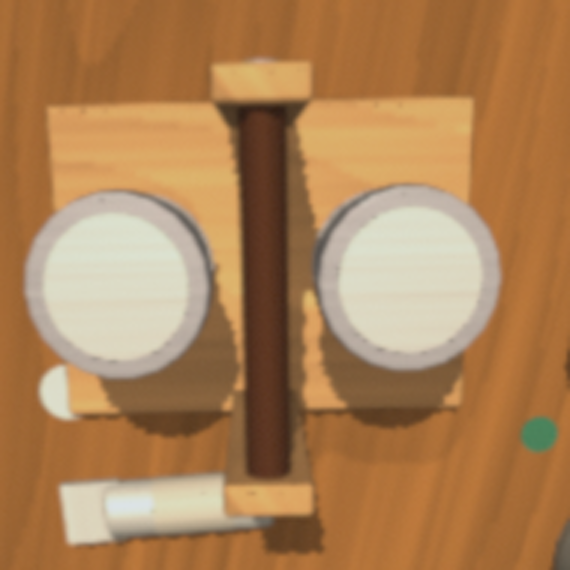

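```bash
python3 -c "
from plan import *
st()
a=plan([.515,.209,.14],Rdown(.20),8,2,3)"
```

```text
2.82 [0.5804 0.1774 0.3371] yaw 0.1824 down [ 0.     0.001 -1.   ] F [-0.6  -0.41  0.33] w 0.006
"offset": [[-0.54, 2.46, -0.73], [-0.53, 2.47, -0.74], [-0.54, 2.46, -0.73], [-0.54, 2.46, -0.73], [-0.54, 2.47, -0.72], [-0.55, 2.46, -0.73], [-0.54, 2.46, -0.73], [-0.55, 2.46, -0.72]] 
"twist": [[0.0, -0.002, 0.0], [0.0, -0.002, 0.0], [0.0, -0.003, 0.0], [0.0, -0.002, 0.0], [0.0, -0.002, 0.0], [0.0, -0.002, -0.001], [0.0, -0.002, 0.0], [0.0, -0.003, 0.0]]
```

carry_out(offset=[[-0.5,2.4,-0.8],[-0.5,2.5,-0.8],[-0.6,2.5,-0.8],[-0.5,2.4,-0.8],[-0.5,2.5,-0.7],[-0.6,2.5,-0.7],[-0.5,2.4,-0.6],[-0.6,2.5,-0.6],[0,0,0]], twist=[[0.0,-0.002,0.0],[0.0,-0.002,0.0],[0.0,-0.003,0.0],[0.0,-0.002,0.0],[0.0,-0.002,0.0],[0.0,-0.002,0.0],[0.0,-0.002,0.0],[0.0,-0.003,0.0],[0,0,0]])

```text
time_s: 3.57
tool_pos: [0.5095, 0.2048, 0.1365]
tool_rot: [0.549, -0.45, 0.447, -0.544]
wrist_force: [-0.3, -0.9, -0.1]
gripper_width: 0.005
```

carry_out(offset=[[0,0.6,0],[0,0.6,0],[0,0.6,0],[0,0.3,0],[0,0,0]], twist=[[0,0,0],[0,0,0],[0,0,0],[0,0,0],[0,0,0]])

```text
time_s: 3.98
tool_pos: [0.5143, 0.2059, 0.1197]
tool_rot: [-0.547, 0.448, -0.449, 0.547]
wrist_force: [-0.5, 0.4, -0.5]
gripper_width: 0.005
```

```bash
python3 -c "
from plan import *
st()"
```

```text
3.98 [0.5143 0.2059 0.1197] yaw 0.1966 down [ 0.  0. -1.] F [-0.46  0.43 -0.52] w 0.005
```

carry_out(offset=[[0,0.2,0],[0,0.2,0],[0,0.2,0],[0,0,0]], twist=[[0,0,0],[0,0,0],[0,0,0],[0,0,0]])

```text
time_s: 4.32
tool_pos: [0.5144, 0.2063, 0.1141]
tool_rot: [-0.546, 0.448, -0.449, 0.547]
wrist_force: [-1.0, -0.2, 2.1]
gripper_width: -0.001
```

carry_out(offset=[[0,0.2,0],[0,0.2,0],[0,0.2,0],[0,0,0]], twist=[[0,0,0],[0,0,0],[0,0,0],[0,0,0]])

```text
time_s: 4.65
tool_pos: [0.5144, 0.2062, 0.1084]
tool_rot: [-0.546, 0.448, -0.449, 0.547]
wrist_force: [-1.2, -0.5, 4.1]
gripper_width: 0.006
```

carry_out(offset=[[0,0.15,0],[0,0.15,0],[0,0,0]], twist=[[0,0,0],[0,0,0],[0,0,0]])

```text
time_s: 4.9
tool_pos: [0.5144, 0.2063, 0.1054]
tool_rot: [-0.546, 0.448, -0.449, 0.547]
wrist_force: [-1.2, 0.1, 6.4]
gripper_width: 0.004
```

carry_out(offset=[[0,0.1,0],[0,0.1,0],[0,0,0]], twist=[[0,0,0],[0,0,0],[0,0,0]])

```text
time_s: 5.15
tool_pos: [0.5145, 0.2063, 0.1042]
tool_rot: [-0.546, 0.448, -0.449, 0.547]
wrist_force: [-3.0, -1.9, 14.7]
gripper_width: 0.006
```

carry_out(offset=[[0,0.1,0],[0,0,0]], twist=[[0,0,0],[0,0,0]])

```text
time_s: 5.32
tool_pos: [0.5145, 0.2063, 0.1041]
tool_rot: [-0.546, 0.448, -0.449, 0.547]
wrist_force: [-6.8, -3.3, 22.8]
gripper_width: 0.006
```

Lid a is home: the tip stopped at z = 0.104 with 23 N. Now over to the other lid.

```bash
python3 -c "
from plan import *
st()
a=plan([.517,.207,.195],Rdown(.20),3,1,3)
a=plan([.639,.234,.195],Rdown(.20),5,1,3,a)
a=plan([.641,.2345,.122],Rdown(.20),4,1,3,a)
"
```

```text
5.32 [0.5145 0.2063 0.1041] yaw 0.1971 down [ 0.001  0.    -1.   ] F [-6.81 -3.25 22.77] w 0.006
"offset": [[0.0, -3.0, 0.1], [0.0, -3.1, 0.1], [0.0, -3.0, 0.1]] 
"twist": [[0.0, -0.001, 0.0], [-0.001, -0.001, 0.0], [0.0, -0.001, 0.0]]
"offset": [[0.0, 0.0, 2.5], [-0.1, 0.0, 2.5], [0.0, 0.0, 2.5], [-0.1, 0.0, 2.5], [0.0, 0.0, 2.5]] 
"twist": [[0.0, 0.0, 0.0], [0.0, 0.0, 0.0], [0.0, 0.0, 0.0], [0.0, 0.0, 0.0], [0.0, 0.0, 0.0]]
"offset": [[0.0, 1.8, 0.0], [0.0, 1.9, 0.1], [0.0, 1.8, 0.0], [-0.1, 1.8, 0.1]] 
"twist": [[0.0, 0.0, 0.0], [0.0, 0.0, 0.0], [0.0, 0.0, 0.0], [0.0, 0.0, 0.0]]
```

carry_out(offset=[[0,-3.2,0],[0,-3.2,0],[0,-3.2,0],[0,0,1.0],[0,0,2.5],[0,0,2.5],[0,0,2.5],[0,0,2.5],[0,0,1.7],[0,0,0]], twist=[[0,0,0],[0,0,0],[0,0,0],[0,0,0],[0,0,0],[0,0,0],[0,0,0],[0,0,0],[0,0,0],[0,0,0]])

```text
time_s: 6.15
tool_pos: [0.6415, 0.2315, 0.1968]
tool_rot: [-0.546, 0.448, -0.449, 0.547]
wrist_force: [-1.0, 1.2, -0.2]
gripper_width: 0.005
```

carry_out(offset=[[0,1.8,0],[0,1.8,0],[0,1.8,0],[0,1.8,0],[0,0,0],[0,0,0]], twist=[[0,0,0],[0,0,0],[0,0,0],[0,0,0],[0,0,0],[0,0,0]])

```text
time_s: 6.65
tool_pos: [0.6371, 0.2307, 0.1245]
tool_rot: [0.548, -0.449, 0.448, -0.546]
wrist_force: [0.8, -0.6, 0.6]
gripper_width: 0.004
```

carry_out(offset=[[0,0.3,0],[0,0.3,0],[0,0.3,0],[0,0.3,0],[0,0.2,0],[0,0.2,0],[0,0.2,0],[0,0.1,0],[0,0,0]], twist=[[0,0,0],[0,0,0],[0,0,0],[0,0,0],[0,0,0],[0,0,0],[0,0,0],[0,0,0],[0,0,0]])

```text
time_s: 7.4
tool_pos: [0.6386, 0.231, 0.1075]
tool_rot: [-0.547, 0.448, -0.448, 0.547]
wrist_force: [-3.1, -1.3, 5.2]
gripper_width: 0.007
```

carry_out(offset=[[0,0.1,0],[0,0.1,0],[0,0,0]], twist=[[0,0,0],[0,0,0],[0,0,0]])

```text
time_s: 7.65
tool_pos: [0.6387, 0.2311, 0.1057]
tool_rot: [-0.547, 0.448, -0.448, 0.547]
wrist_force: [-3.9, -0.3, 6.7]
gripper_width: 0.007
```

carry_out(offset=[[0,0.1,0],[0,0.1,0],[0,0.1,0],[0,0,0],[0,0,0]], twist=[[0,0,0],[0,0,0],[0,0,0],[0,0,0],[0,0,0]])

```text
time_s: 8.07
tool_pos: [0.6387, 0.2311, 0.1042]
tool_rot: [-0.547, 0.448, -0.449, 0.547]
wrist_force: [-7.1, -1.9, 16.7]
gripper_width: 0.009
```

Lid b also stopped at 0.104 with 17 N. Rising now, and looking again before the grasp.

```bash
python3 -c "
from plan import *
st()
a=plan([.636,.228,.195],Rdown(.20),3,1,3)
a=plan([.585,.18,.32],Rdown(.20),5,1,3,a)
"
```

```text
8.07 [0.6387 0.2311 0.1042] yaw 0.197 down [ 0.001  0.    -1.   ] F [-7.1  -1.94 16.68] w 0.009
"offset": [[0.1, -3.0, -0.1], [0.1, -3.1, -0.1], [0.0, -3.0, -0.1]] 
"twist": [[0.0, -0.001, 0.0], [0.0, -0.001, 0.0], [-0.001, -0.001, 0.0]]
"offset": [[0.7, -2.5, -1.2], [0.8, -2.5, -1.2], [0.7, -2.5, -1.2], [0.8, -2.5, -1.2], [0.7, -2.5, -1.2]] 
"twist": [[0.0, 0.0, 0.0], [0.0, 0.0, 0.0], [0.0, 0.0, 0.0], [0.0, 0.0, 0.0], [0.0, 0.0, 0.0]]
```

carry_out(offset=[[0,-3.1,0],[0,-3.1,0],[0,-3.1,0],[0.7,-2.5,-1.2],[0.8,-2.5,-1.2],[0.7,-2.5,-1.2],[0.8,-2.5,-1.2],[0.7,-2.5,-1.2],[0,0,0],[0,0,0]], twist=[[0,0,0],[0,0,0],[0,0,0],[0,0,0],[0,0,0],[0,0,0],[0,0,0],[0,0,0],[0,0,0],[0,0,0]], gripper=6)

```text
time_s: 8.9
tool_pos: [0.5874, 0.1829, 0.3215]
tool_rot: [-0.546, 0.448, -0.449, 0.548]
wrist_force: [0.1, 0.1, -0.3]
gripper_width: 0.676
```

```bash
cat > meas.py <<'E'
from plan import *
def caddy(fn):
    st(); c=cam('wrist'); save(c,fn)
    g=cv2.cvtColor(c['frame'],cv2.COLOR_RGB2HSV)
    m=((g[:,:,1]<60)&(g[:,:,2]>110)).astype(np.uint8)
    m=cv2.morphologyEx(m,cv2.MORPH_OPEN,np.ones((3,3)))
    n,l,sta,ce=cv2.connectedComponentsWithStats(m)
    for i in range(1,n):
      if sta[i,4]>1500 and 40<sta[i,2]<90 and 40<sta[i,3]<90:
        k=max(cv2.findContours((l==i).astype(np.uint8),0,1)[0],key=len); e=cv2.fitEllipse(k);u=e[0]
        print('disc',np.round(u,1),np.round(e[1],1),'z.104',onz(c,u,.104).round(4))
    f=c['frame'].astype(int)
    dk=((f.sum(2)<200)&(f[:,:,0]>f[:,:,2]+8)).astype(np.uint8)
    n,l,sta,ce=cv2.connectedComponentsWithStats(dk)
    for i in range(1,n):
        if sta[i,4]>600 and sta[i,3]>80 and sta[i,2]<60:
            ys,xs=np.nonzero(l==i)
            print('bar',sta[i])
            for y in np.linspace(ys.min()+3,ys.max()-3,5).astype(int): print(y,xs[ys==y].min(),xs[ys==y].max(),onz(c,(xs[ys==y].mean(),y),.16).round(4))
    return c
E
python3 -c "
from meas import *
caddy('pics/w3.png')"
```

```text
8.9 [0.5874 0.1829 0.3215] yaw 0.1965 down [ 0.004  0.001 -1.   ] F [ 0.09  0.12 -0.26] w 0.676
disc [203.5 125.7] [61.1 62.4] z.104 [0.5212 0.2117 0.104 ]
disc [301.1 124.9] [61.4 62.3] z.104 [0.6308 0.2345 0.104 ]
disc [389.8 236. ] [47.7 76.6] z.104 [0.7758 0.1204 0.104 ]
bar [ 238   66   27  129 1984]
69 240 263 [0.5645 0.2799 0.16  ]
99 245 259 [0.5702 0.2534 0.16  ]
130 246 259 [0.5763 0.2246 0.16  ]
160 246 259 [0.5821 0.1952 0.16  ]
191 246 260 [0.5889 0.1631 0.16  ]
```

View pics/w3.png

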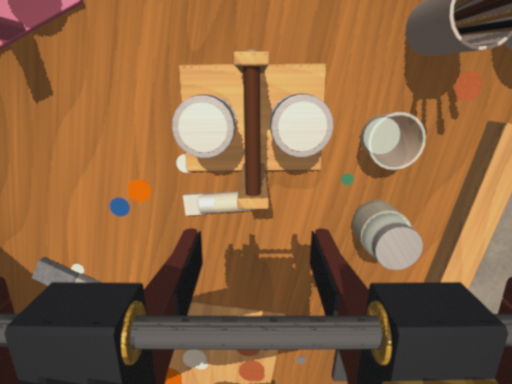

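The lids lie at (203,126) and (301,125), and the dowel runs from (252,66) to (252,194). The dowel centre is about (0.577, 0.222) with yaw 0.20, so the caddy hasn't shifted.

```bash
python3 -c "
from plan import *
a=plan([.577,.222,.23],Rdown(.203),5,1,3)
a=plan([.577,.222,.141],Rdown(.203),6,1,3,a)
"
```

```text
"offset": [[-0.8, 1.8, 0.0], [-0.8, 1.8, -0.1], [-0.8, 1.8, 0.0], [-0.8, 1.8, -0.1], [-0.8, 1.8, 0.0]] 
"twist": [[0.0, -0.001, 0.0], [0.0, -0.002, 0.0], [-0.001, -0.001, 0.0], [0.0, -0.001, 0.0], [0.0, -0.001, 0.0]]
"offset": [[0.0, 1.5, 0.0], [0.0, 1.5, 0.0], [0.0, 1.4, 0.0], [0.0, 1.5, 0.0], [0.0, 1.5, 0.0], [0.0, 1.5, 0.0]] 
"twist": [[0.0, 0.0, 0.0], [0.0, 0.0, 0.0], [0.0, 0.0, 0.0], [0.0, 0.0, 0.0], [0.0, 0.0, 0.0], [0.0, 0.0, 0.0]]
```

carry_out(offset=[[-0.8,1.8,0.0],[-0.8,1.8,-0.1],[-0.8,1.8,0.0],[-0.8,1.8,-0.1],[-0.8,1.8,0.0],[0,0,0],[0,0,0]], twist=[[0.0,-0.001,0.0],[0.0,-0.002,0.0],[-0.001,-0.001,0.0],[0.0,-0.001,0.0],[0.0,-0.001,0.0],[0,0,0],[0,0,0]])

```text
time_s: 9.53
tool_pos: [0.5759, 0.2219, 0.2274]
tool_rot: [0.55, -0.448, 0.445, -0.547]
wrist_force: [0.5, -0.1, 0.4]
gripper_width: 0.682
```

```bash
python3 -c "
from plan import *
st()
a=plan([.577,.222,.141],Rdown(.203),6,2,3)
c=cam('wrist');save(c,'pics/w4.png')
"
```

```text
9.53 [0.5759 0.2219 0.2274] yaw 0.2041 down [-0.005 -0.002 -1.   ] F [ 0.51 -0.08  0.4 ] w 0.682
"offset": [[0.0, 1.44, 0.03], [0.0, 1.44, 0.02], [0.0, 1.44, 0.02], [0.0, 1.44, 0.02], [0.0, 1.44, 0.02], [0.0, 1.44, 0.02]] 
"twist": [[0.001, 0.0, 0.0], [0.001, 0.0, 0.0], [0.001, 0.001, 0.0], [0.001, 0.0, 0.0], [0.001, 0.0, 0.001], [0.001, 0.0, 0.0]]
```

View pics/w4.png

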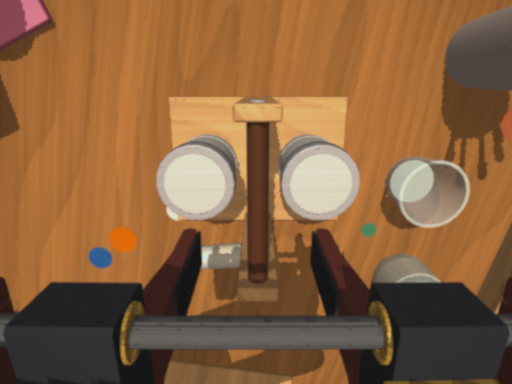

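The dowel at column 258 is centred between the fingers (200 to 315). Descending and gripping.

carry_out(offset=[[0,1.5,0],[0,1.5,0],[0,1.4,0],[0,1.4,0],[0,1.4,0],[0,1.4,0],[0,0,0],[0,0,0]], twist=[[0,0,0],[0,0,0],[0,0,0],[0,0,0],[0,0,0],[0,0,0],[0,0,0],[0,0,0]])

```text
time_s: 10.25
tool_pos: [0.5773, 0.2215, 0.1441]
tool_rot: [0.548, -0.447, 0.447, -0.548]
wrist_force: [0.2, -0.3, -0.5]
gripper_width: 0.685
```

carry_out(offset=[[0,0,0],[0,0,0],[0,0,0],[0,0,0],[0,0,0],[0,0,0],[0,0,0],[0,0,0]], twist=[[0,0,0],[0,0,0],[0,0,0],[0,0,0],[0,0,0],[0,0,0],[0,0,0],[0,0,0]], gripper=0, grip_force=45)

```text
time_s: 10.92
tool_pos: [0.5766, 0.2217, 0.1437]
tool_rot: [0.549, -0.447, 0.446, -0.548]
wrist_force: [-1.3, -0.3, 2.4]
gripper_width: 0.173
```

```bash
python3 -c "
from plan import *
st()
"
```

```text
10.92 [0.5766 0.2217 0.1437] yaw 0.203 down [-0.002 -0.    -1.   ] F [-1.28 -0.3   2.44] w 0.173
```

The grip closed at 15 mm, matching the 16 mm dowel. Lifting straight up.

carry_out(offset=[[0,-0.5,0],[0,-1,0],[0,-1.5,0],[0,-2,0],[0,-2,0],[0,-2,0],[0,-1.5,0],[0,-1,0],[0,0,0],[0,0,0]], twist=[[0,0,0],[0,0,0],[0,0,0],[0,0,0],[0,0,0],[0,0,0],[0,0,0],[0,0,0],[0,0,0],[0,0,0]])

```text
time_s: 11.75
tool_pos: [0.577, 0.2218, 0.2588]
tool_rot: [0.548, -0.447, 0.447, -0.548]
wrist_force: [-0.4, 0.1, -4.8]
gripper_width: 0.173
```

```bash
python3 -c "
from plan import *
st()
c=cam('side');save(c,'pics/s1.png')
c=cam('wrist');save(c,'pics/w5.png'); print(c['mtx'])
a=plan([.47,.06,.44],Rdown(-.4),10,1,2)
a=plan([.46,-.19,.50],Rdown(-1.42),14,1,2,a)
"
```

```text
11.75 [0.577  0.2218 0.2588] yaw 0.203 down [-0.001 -0.    -1.   ] F [-0.45  0.07 -4.84] w 0.173
[[328.06714668   0.         255.82444489]
 [  0.         328.06714668 191.36470037]
 [  0.           0.           1.        ]]
"offset": [[1.4, -1.8, -1.4], [1.4, -1.8, -1.3], [1.5, -1.9, -1.2], [1.6, -1.8, -1.1], [1.7, -1.8, -1.0], [1.7, -1.8, -0.9], [1.7, -1.8, -0.8], [1.9, -1.9, -0.7], [1.8, -1.8, -0.6], [1.9, -1.8, -0.4]] 
"twist": [[0.0, 0.06, 0.0], [0.0, 0.06, 0.0], [0.0, 0.06, 0.0], [0.0, 0.06, 0.0], [0.0, 0.06, 0.0], [0.0, 0.06, 0.0], [0.0, 0.06, 0.0], [0.0, 0.06, 0.0], [0.0, 0.06, 0.0], [0.0, 0.06, 0.0]]
"offset": [[1.7, -0.4, 0.6], [1.6, -0.5, 0.8], [1.6, -0.4, 0.8], [1.5, -0.4, 1.0], [1.4, -0.4, 1.1], [1.3, -0.5, 1.1], [1.3, -0.4, 1.3], [1.1, -0.4, 1.4], [1.1, -0.4, 1.4], [0.9, -0.5, 1.5], [0.9, -0.4, 1.6], [0.7, -0.4, 1.6], [0.6, -0.5, 1.7], [0.4, -0.4, 1.8]] 
"twist": [[0.0, 0.07, 0.0], [0.0, 0.08, 0.0], [0.0, 0.07, 0.0], [0.0, 0.07, 0.0], [0.0, 0.08, 0.0], [0.0, 0.07, 0.0], [0.0, 0.07, 0.0], [0.0, 0.07, 0.0], [0.0, 0.08, 0.0], [0.0, 0.07, 0.0], [0.0, 0.07, 0.0], [0.0, 0.08, 0.0], [0.0, 0.07, 0.0], [0.0, 0.07, 0.0]]
```

View pics/s1.png

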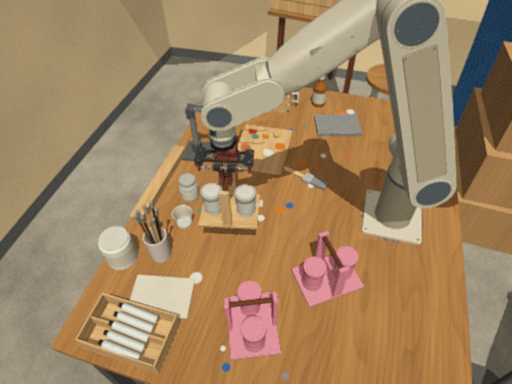

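View pics/w5.png

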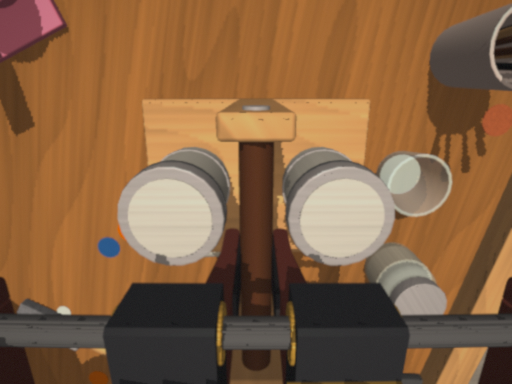

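The caddy is off the table, level (lids at columns 175 and 340, symmetric) and held by mid-dowel. Now to the fork viewing pose.

carry_out(offset=[[0.7,-0.9,-0.7],[1.4,-1.8,-1.4],[1.4,-1.8,-1.3],[1.5,-1.9,-1.2],[1.6,-1.8,-1.1],[1.7,-1.8,-1.0],[1.7,-1.8,-0.9],[1.7,-1.8,-0.8],[1.9,-1.9,-0.7],[1.8,-1.8,-0.5],[1.8,-1.2,-0.1]], twist=[[0,0.03,0],[0,0.06,0],[0,0.06,0],[0,0.06,0],[0,0.06,0],[0,0.06,0],[0,0.06,0],[0,0.06,0],[0,0.06,0],[0,0.06,0],[0,0.06,0]])

```text
time_s: 12.77
tool_pos: [0.4631, 0.0534, 0.4454]
tool_rot: [-0.382, 0.595, -0.595, 0.381]
wrist_force: [0.6, 0.5, -4.7]
gripper_width: 0.17
```

```bash
python3 -c "
from plan import *
st()
a=plan([.46,-.19,.50],Rdown(-1.42),12,1,2)
"
```

```text
12.77 [0.4631 0.0534 0.4454] yaw -0.4314 down [-0. -0. -1.] F [ 0.58  0.5  -4.71] w 0.17
"offset": [[1.9, -0.5, 0.8], [1.7, -0.4, 1.0], [1.7, -0.5, 1.1], [1.6, -0.4, 1.3], [1.5, -0.5, 1.3], [1.4, -0.4, 1.5], [1.2, -0.5, 1.6], [1.1, -0.4, 1.7], [1.0, -0.5, 1.8], [0.8, -0.4, 1.9], [0.6, -0.5, 1.9], [0.5, -0.5, 2.0]] 
"twist": [[0.0, 0.08, 0.0], [0.0, 0.08, 0.0], [0.0, 0.09, 0.0], [0.0, 0.08, 0.0], [0.0, 0.08, 0.0], [0.0, 0.08, 0.0], [0.0, 0.09, 0.0], [0.0, 0.08, 0.0], [0.0, 0.08, 0.0], [0.0, 0.08, 0.0], [0.0, 0.09, 0.0], [0.0, 0.08, 0.0]]
```

carry_out(offset=[[1.9,-0.5,0.8],[1.7,-0.4,1.0],[1.7,-0.5,1.1],[1.6,-0.4,1.3],[1.5,-0.5,1.3],[1.4,-0.4,1.5],[1.2,-0.5,1.6],[1.1,-0.4,1.7],[1.0,-0.5,1.8],[0.8,-0.4,1.9],[0.6,-0.5,1.9],[0.5,-0.5,2.0]], twist=[[0.0,0.08,0.0],[0.0,0.08,0.0],[0.0,0.09,0.0],[0.0,0.08,0.0],[0.0,0.08,0.0],[0.0,0.08,0.0],[0.0,0.09,0.0],[0.0,0.08,0.0],[0.0,0.08,0.0],[0.0,0.08,0.0],[0.0,0.09,0.0],[0.0,0.08,0.0]])

```text
time_s: 13.77
tool_pos: [0.4617, -0.19, 0.4986]
tool_rot: [-0.053, 0.705, -0.705, 0.051]
wrist_force: [0.5, 0.2, -4.6]
gripper_width: 0.172
```

carry_out(offset=[[0,0,0],[0,0,0],[0,0,0],[0,0,0]], twist=[[0,0,0],[0,0,0],[0,0,0],[0,0,0]])

```text
time_s: 14.1
tool_pos: [0.4624, -0.1884, 0.4985]
tool_rot: [-0.055, 0.705, -0.705, 0.054]
wrist_force: [-0.9, 0.5, -4.7]
gripper_width: 0.171
```

```bash
python3 -c "
from plan import *
st()
c=cam('wrist');save(c,'pics/w6.png'); print(proj(c,[[.570,-.194,.285],[.537,-.151,.306],[.548,-.244,.308]]))
"
```

```text
14.1 [ 0.4624 -0.1884  0.4985] yaw -1.4162 down [-0.002  0.    -1.   ] F [-0.92  0.53 -4.71] w 0.171
[[275.79574891  66.07081153]
 [230.77988504  91.33150411]
 [320.89906143  94.93014373]]
```

View pics/w6.png

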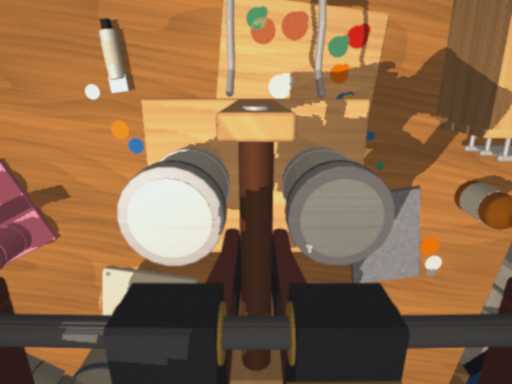

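The fork tips are at (231,94) and (320,94) and the prongs run up out of frame. That is within about 3 px of my first triangulation.

```bash
python3 -c "
import cv2
a=cv2.imread('pics/w6.png')[0:110,205:345]
cv2.imwrite('pics/w6c.png',cv2.resize(a,None,fx=5,fy=5,interpolation=cv2.INTER_CUBIC))
from plan import *
c=cam('top');b=cv2.resize(c['frame'][80:180,300:385,::-1],None,fx=6,fy=6,interpolation=cv2.INTER_CUBIC);cv2.imwrite('pics/t2c.png',b)
c=cam('side');b=cv2.resize(c['frame'][80:125,225:285,::-1],None,fx=10,fy=10,interpolation=cv2.INTER_CUBIC);cv2.imwrite('pics/s2c.png',b)
"
```

```text
(no output)
```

View pics/w6c.png

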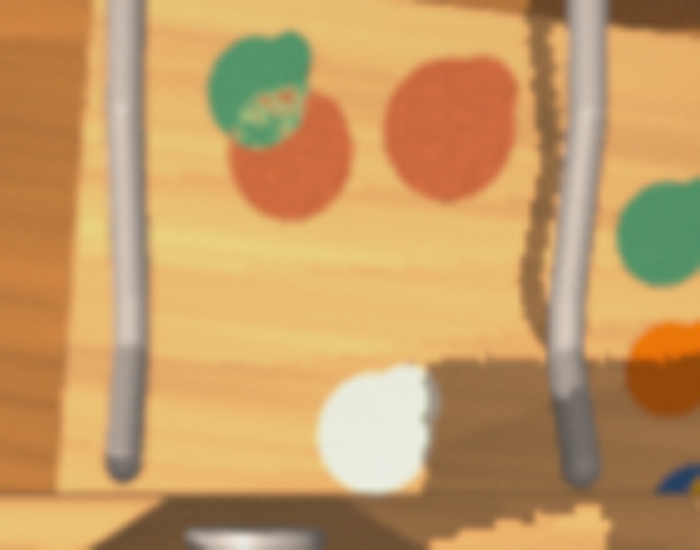

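View pics/s2c.png

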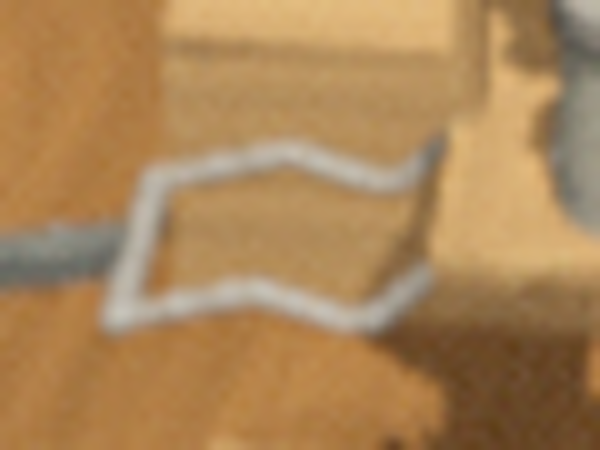

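```bash
python3 -c "
from plan import *
w=cam('wrist');s=cam('side');t=cam('top')
P=dict(tipL=((229.3,92.5),(267.3,107)),tipR=((321,94.5),(268.6,93.6)),kL=((230.8,69),(261,111.4)),kR=((317.8,76),(264.8,98)),hL=((229.4,21),(250.6,108.2)),hR=((322.6,22),(254,94.8)))
for k,(a,b) in P.items():
  X,e=tri(w,a,s,b); print(k,X.round(4),round(e,4),'top proj',proj(t,X).round(1))
"
```

```text
tipL [ 0.5375 -0.1492  0.3054] 0.003 top proj [[339.4 176.1]]
tipR [ 0.5536 -0.244   0.3016] 0.0095 top proj [[368.8 170.1]]
kL [ 0.5615 -0.146   0.2827] 0.0029 top proj [[335.9 170.5]]
kR [ 0.5706 -0.2413  0.2793] 0.0054 top proj [[365.2 166.8]]
hL [ 0.6039 -0.1399  0.2946] 0.0027 top proj [[333.6 156.5]]
hR [ 0.618  -0.2341  0.2916] 0.0035 top proj [[362.5 151.3]]
```

View pics/t2c.png

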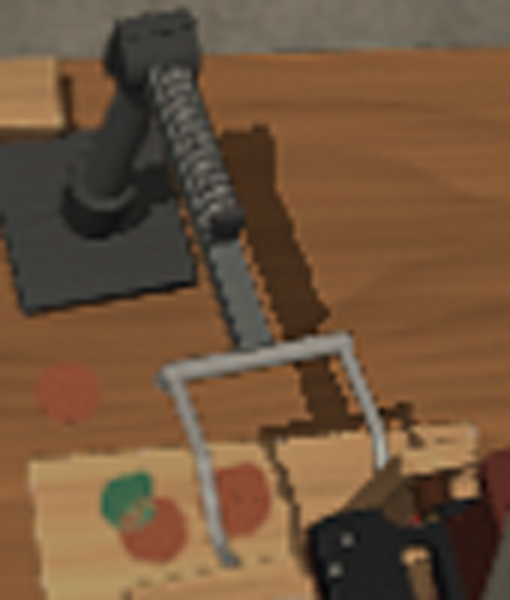

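```bash
python3 -c "
from plan import *
w=cam('wrist')
for n,a,b,z in [('tip',(229.3,92.5),(321,94.5),.307),('kink',(230.8,69),(317.8,76),.281),('hump',(229.4,21),(322.6,22),.293),]:
  A=onz(w,a,z);B=onz(w,b,z);d=A-B;print(n,A.round(4),B.round(4),'mid',((A+B)/2).round(4),'gap',np.linalg.norm(d).round(4),'yaw',np.arctan2(-d[0],d[1]).round(3))
"
```

```text
tip [ 0.5362 -0.1501  0.307 ] [ 0.5491 -0.2447  0.307 ] mid [ 0.5427 -0.1974  0.307 ] gap 0.0955 yaw 0.135
kink [ 0.5604 -0.1465  0.281 ] [ 0.568  -0.2421  0.281 ] mid [ 0.5642 -0.1943  0.281 ] gap 0.0959 yaw 0.08
hump [ 0.6057 -0.1398  0.293 ] [ 0.6196 -0.2341  0.293 ] mid [ 0.6127 -0.1869  0.293 ] gap 0.0952 yaw 0.147
```

```bash
cat > fork.py <<'E'
from plan import *
O=np.array([.569,-.1935,.292]);Y=.148;TL=.2;G=.0163
def tcp(u,v,pitch=.2):
    # u back, v up in fork frame (mm), tilt TL
    f=np.array([np.cos(Y),np.sin(Y),0]);zz=np.array([0,0,1.])
    U=f*np.cos(TL)-zz*np.sin(TL);V=zz*np.cos(TL)+f*np.sin(TL)
    d=O+U*u/1000+V*v/1000; R=Rdown(Y,pitch)
    return d+R.apply([0,G,0]),R
E
python3 -c "
from fork import *
p,R=tcp(-150,36);print(p)
s=ctrl.get_state()
a=plan([.42,-.21,.46],Rdown(-.65),9,1,2)
a=plan(p+[0,0,.03],Rdown(.148,.05),9,1,2,a)
"
```

```text
[ 0.42746813 -0.21460101  0.34110771]
"offset": [[0.5, 0.4, 0.2], [0.5, 0.5, 0.1], [0.5, 0.4, 0.0], [0.6, 0.4, 0.1], [0.5, 0.5, -0.1], [0.5, 0.4, 0.0], [0.6, 0.4, -0.1], [0.5, 0.5, -0.2], [0.5, 0.4, -0.2]] 
"twist": [[0.0, -0.09, 0.0], [0.0, -0.08, 0.0], [0.0, -0.09, 0.0], [0.0, -0.08, 0.0], [0.0, -0.09, 0.0], [0.0, -0.08, 0.0], [0.0, -0.09, 0.0], [0.0, -0.08, 0.0], [0.0, -0.09, 0.0]]
"offset": [[0.0, 1.0, 0.1], [0.0, 1.0, 0.1], [0.0, 1.0, 0.1], [0.0, 0.9, 0.1], [0.0, 1.0, 0.2], [0.0, 1.0, 0.1], [0.1, 1.0, 0.1], [0.0, 1.0, 0.1], [0.1, 1.0, 0.2]] 
"twist": [[-0.01, -0.09, 0.0], [0.0, -0.09, 0.0], [-0.01, -0.08, -0.01], [0.0, -0.09, 0.0], [-0.01, -0.09, 0.0], [0.0, -0.09, 0.0], [-0.01, -0.09, -0.01], [0.0, -0.09, 0.0], [-0.01, -0.08, 0.0]]
```

```bash
python3 -c "
from fork import *
p,R=tcp(-180,36);print(p)
a=plan([.395,-.21,.47],Rdown(-.65),9,1,2)
a=plan(p+[0,0,.02],Rdown(.148,.0),9,1,2,a)
"
```

```text
[ 0.39838756 -0.21893663  0.34706779]
"offset": [[0.8, 0.3, 0.1], [0.8, 0.3, 0.1], [0.8, 0.4, 0.0], [0.7, 0.3, -0.1], [0.8, 0.3, -0.2], [0.8, 0.3, -0.2], [0.7, 0.4, -0.3], [0.7, 0.3, -0.3], [0.7, 0.3, -0.4]] 
"twist": [[0.0, -0.09, 0.0], [0.0, -0.08, 0.0], [0.0, -0.09, 0.0], [0.0, -0.08, 0.0], [0.0, -0.09, 0.0], [0.0, -0.08, 0.0], [0.0, -0.09, 0.0], [0.0, -0.08, 0.0], [0.0, -0.09, 0.0]]
"offset": [[0.1, 1.1, 0.1], [0.0, 1.2, 0.1], [0.1, 1.1, 0.0], [0.1, 1.2, 0.1], [0.1, 1.1, 0.1], [0.0, 1.2, 0.0], [0.1, 1.1, 0.1], [0.1, 1.1, 0.0], [0.1, 1.2, 0.0]] 
"twist": [[0.0, -0.09, 0.0], [0.0, -0.09, 0.0], [0.0, -0.08, 0.0], [0.0, -0.09, 0.0], [0.0, -0.09, 0.0], [0.0, -0.09, 0.0], [0.0, -0.09, 0.0], [0.0, -0.09, 0.0], [0.0, -0.08, 0.0]]
```

carry_out(offset=[[0.8,0.3,0.1],[0.8,0.3,0.1],[0.8,0.4,0.0],[0.7,0.3,-0.1],[0.8,0.3,-0.2],[0.8,0.3,-0.2],[0.7,0.4,-0.3],[0.7,0.3,-0.3],[0.7,0.3,-0.4]], twist=[[0.0,-0.09,0.0],[0.0,-0.08,0.0],[0.0,-0.09,0.0],[0.0,-0.08,0.0],[0.0,-0.09,0.0],[0.0,-0.08,0.0],[0.0,-0.09,0.0],[0.0,-0.08,0.0],[0.0,-0.09,0.0]])

```text
time_s: 15.2
tool_pos: [0.3949, -0.2104, 0.4698]
tool_rot: [-0.317, 0.632, -0.632, 0.316]
wrist_force: [-1.0, -0.3, -4.1]
gripper_width: 0.173
```

carry_out(offset=[[0.1,1.1,0.1],[0.0,1.2,0.1],[0.1,1.1,0.0],[0.1,1.2,0.1],[0.1,1.1,0.1],[0.0,1.2,0.0],[0.1,1.1,0.1],[0.1,1.1,0.0],[0.1,1.2,0.0],[0,0,0],[0,0,0]], twist=[[0.0,-0.09,0.0],[0.0,-0.09,0.0],[0.0,-0.08,0.0],[0.0,-0.09,0.0],[0.0,-0.09,0.0],[0.0,-0.09,0.0],[0.0,-0.09,0.0],[0.0,-0.09,0.0],[0.0,-0.08,0.0],[0,0,0],[0,0,0]])

```text
time_s: 16.12
tool_pos: [0.3976, -0.2187, 0.3668]
tool_rot: [0.534, -0.464, 0.463, -0.534]
wrist_force: [0.3, 0.1, -4.3]
gripper_width: 0.172
```

```bash
python3 -c "
from fork import *
st()
p,R=tcp(-150,38);print(p)
plan(p,R,6,1,3)
c=cam('side');save(c,'pics/s3.png')
c=cam('wrist');save(c,'pics/w7.png')
"
```

```text
16.12 [ 0.3976 -0.2187  0.3668] yaw 0.1406 down [-0.002  0.    -1.   ] F [ 0.33  0.07 -4.33] w 0.172
[ 0.42786113 -0.21454242  0.34306784]
"offset": [[0.0, 0.4, 0.5], [0.0, 0.4, 0.5], [0.0, 0.3, 0.6], [0.0, 0.4, 0.5], [0.0, 0.3, 0.6], [0.0, 0.3, 0.5]] 
"twist": [[-0.033, -0.001, 0.0], [-0.033, -0.001, -0.001], [-0.033, -0.002, 0.0], [-0.033, -0.001, 0.0], [-0.033, -0.001, 0.0], [-0.033, -0.001, -0.001]]
```

View pics/s3.png

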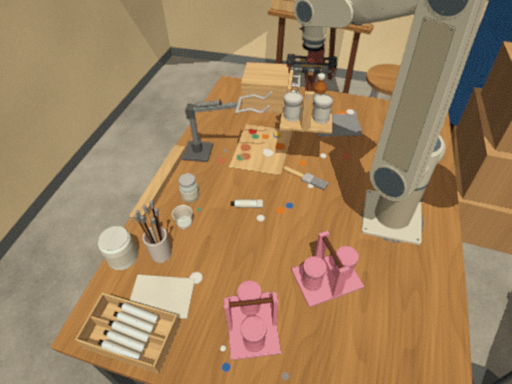

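View pics/w7.png

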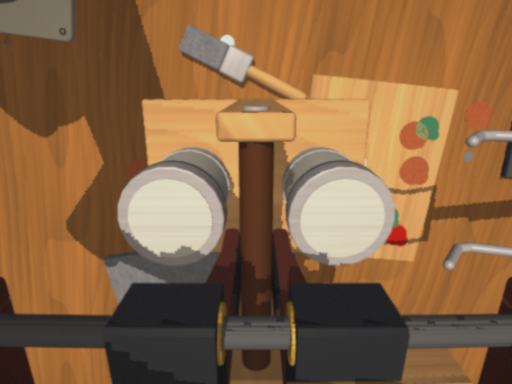

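The wrist view shows the fork tips at (472,143) and (450,265), with the caddy level (lids at (173,212) and (340,212)). I'll check the alignment from this frame.

```bash
python3 -c "
from fork import *
c=cam('wrist')
A=onz(c,(473,142),.307);B=onz(c,(450,264),.307);print(A,B,(A+B)/2,np.linalg.norm(A-B))
z=.3668+.0163-.056
L=[onz(c,u,z) for u in ((173,212),(340,212))]; print(L,(L[0]+L[1])/2)
im=c['frame'][:,:,::-1]; cv2.imwrite('pics/w7c.png',cv2.resize(im[110:290,420:512],None,fx=3,fy=3,interpolation=cv2.INTER_CUBIC))
# caddy lids ellipses
g=cv2.cvtColor(c['frame'],cv2.COLOR_RGB2HSV)
k=im[30:150,200:310]; cv2.imwrite('pics/w7d.png',cv2.resize(im[90:280,100:400],None,fx=2.5,fy=2.5,interpolation=cv2.INTER_CUBIC))
"
```

```text
[ 0.54050198 -0.15077896  0.307     ] [ 0.55503187 -0.24512359  0.307     ] [ 0.54776693 -0.19795128  0.307     ] 0.09545693796717429
[array([ 0.34292838, -0.22322063,  0.3271    ]), array([ 0.45319344, -0.20757388,  0.3271    ])] [ 0.39806091 -0.21539725  0.3271    ]
```

View pics/w7c.png

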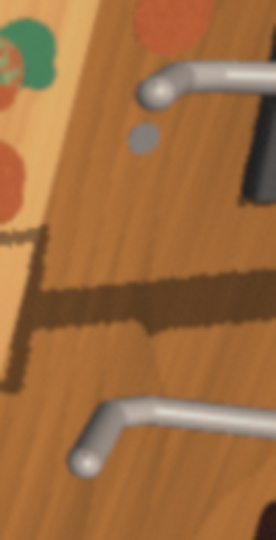

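View pics/w7d.png

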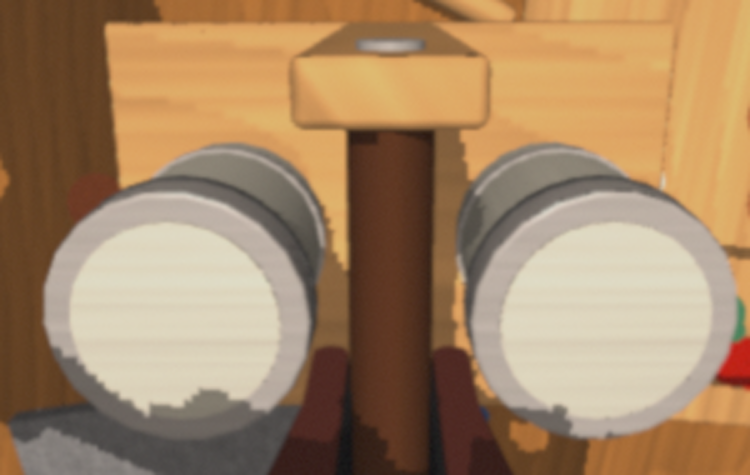

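```bash
sed -i 's/^O=.*/O=np.array([.5702,-.1948,.292]);Y=.148;TL=.2;G=.0163/' fork.py; python3 -c "
from fork import *
p,R=tcp(-150,38);print(p)
a=plan(p,R,6,1,3)
p,R=tcp(-60,37);print(p)
plan(p,R,7,1,3,a)
"
```

```text
[ 0.42906113 -0.21584242  0.34306784]
"offset": [[0.0, 0.4, 0.5], [0.0, 0.4, 0.5], [0.1, 0.4, 0.6], [0.0, 0.3, 0.5], [0.0, 0.4, 0.6], [0.0, 0.3, 0.6]] 
"twist": [[-0.033, -0.001, 0.0], [-0.034, -0.001, 0.0], [-0.033, -0.001, 0.0], [-0.033, -0.002, 0.0], [-0.034, -0.001, 0.0], [-0.033, -0.001, 0.0]]
[ 0.51610635 -0.20286483  0.32420754]
"offset": [[0.0, 0.0, 1.3], [0.0, 0.0, 1.3], [0.0, 0.0, 1.3], [0.0, 0.1, 1.2], [0.0, 0.0, 1.3], [0.0, 0.0, 1.3], [0.0, 0.0, 1.3]] 
"twist": [[0.0, 0.0, 0.0], [0.0, 0.0, 0.0], [0.0, 0.0, 0.0], [0.0, 0.0, 0.0], [0.0, 0.0, 0.0], [0.0, 0.0, 0.0], [0.0, 0.0, 0.0]]
```

carry_out(offset=[[0.0,0.4,0.5],[0.0,0.4,0.5],[0.1,0.4,0.6],[0.0,0.3,0.5],[0.0,0.4,0.6],[0.0,0.3,0.6],[0,0,0],[0,0,0],[0,0,0]], twist=[[-0.033,-0.001,0.0],[-0.034,-0.001,0.0],[-0.033,-0.001,0.0],[-0.033,-0.002,0.0],[-0.034,-0.001,0.0],[-0.033,-0.001,0.0],[0,0,0],[0,0,0],[0,0,0]])

```text
time_s: 17.02
tool_pos: [0.4288, -0.2153, 0.3422]
tool_rot: [0.587, -0.505, 0.412, -0.48]
wrist_force: [0.4, -0.1, -4.4]
gripper_width: 0.172
```

```bash
python3 -c "
from fork import *
st()
p,R=tcp(-60,38);print(p)
plan(p,R,7,1,3)
c=cam('side');cv2.imwrite('pics/s4.png',cv2.resize(c['frame'][60:150,220:360,::-1],None,fx=5,fy=5,interpolation=cv2.INTER_CUBIC))
c=cam('wrist');save(c,'pics/w8.png')
"
```

```text
17.02 [ 0.4288 -0.2153  0.3422] yaw 0.1502 down [-0.197 -0.029 -0.98 ] F [ 0.4  -0.09 -4.41] w 0.172
[ 0.51630285 -0.20283553  0.3251876 ]
"offset": [[0.0, 0.0, 1.3], [0.0, 0.0, 1.3], [0.0, 0.0, 1.3], [0.0, -0.1, 1.2], [0.0, 0.0, 1.3], [0.1, 0.0, 1.3], [0.0, 0.0, 1.3]] 
"twist": [[0.0, 0.0, 0.0], [0.0, 0.001, 0.0], [0.0, 0.0, 0.0], [0.0, 0.0, 0.0], [0.001, 0.001, 0.0], [0.0, 0.0, 0.0], [0.0, 0.0, 0.0]]
```

View pics/s4.png

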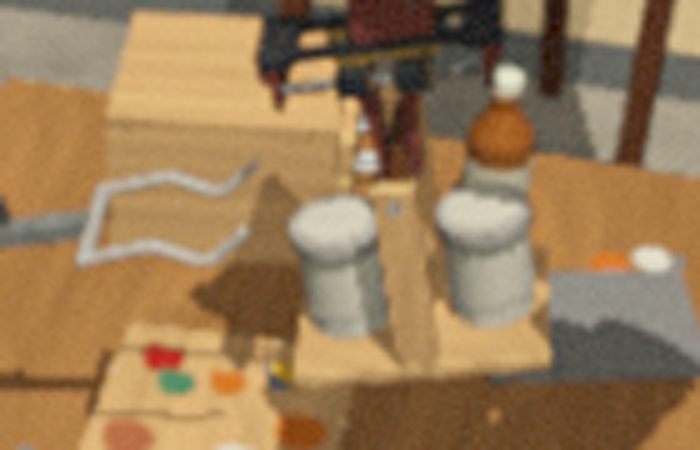

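View pics/w8.png

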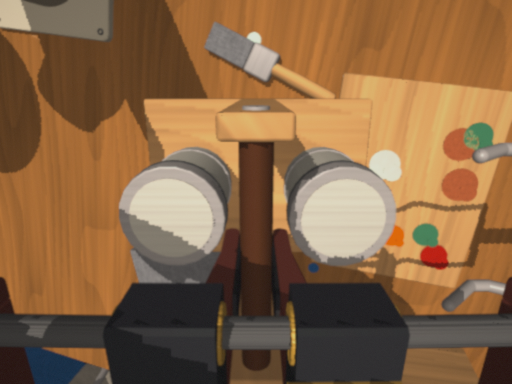

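```bash
cat > tipchk.py <<'E'
from fork import *
def chk(c,s,pts,z):
    R=Ro.from_quat(s['tool_rot']);P=np.array(s['tool_pos'])
    for u in pts:
        X=onz(c,u,z);print(X.round(4),'tool mm',(R.inv().apply(X-P)*1000).round(1))
E
python3 -c "
from tipchk import *
s=ctrl.get_state();c=cam('wrist')
chk(c,s,[(480,155),(449,304)],.306)
g=c['frame'][:,:,::-1];cv2.imwrite('pics/w8c.png',cv2.resize(g[130:330,420:512],None,fx=3,fy=3))
print('lid in tool (G+56 down):')
R=Ro.from_quat(s['tool_rot']);o=np.array(s['tool_pos'])
for u in ((175,215),(342,215)):
  a,d=ray(c,u);a=R.inv().apply(a-o);d=R.inv().apply(d);y=-.0163+.056;print(((a+d*(y-a[1])/d[1])*1000).round(1))
"
```

```text
[ 0.5381 -0.1503  0.306 ] tool mm [-48.2  12.3 123. ]
[ 0.5528 -0.2458  0.306 ] tool mm [ 48.5  12.3 123.3]
lid in tool (G+56 down):
[ -2.   39.7 -54.1]
[-2.  39.7 57. ]
```

View pics/w8c.png

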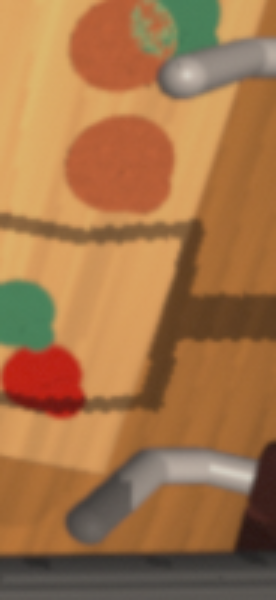

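The tips sit at ±48 mm about the tool and at equal depth, so the yaw is right. The lids are 2 mm to the left, so I correct by 1.5 mm and advance.

carry_out(offset=[[0.1,0,0.6],[0.05,0,1.2],[0,0,1.4],[0,0,1.4],[0,0,1.4],[0,0,1.2],[0,0,0.8],[0,0,0],[0,0,0]], twist=[[0,0,0],[0,0,0],[0,0,0],[0,0,0],[0,0,0],[0,0,0],[0,0,0],[0,0,0],[0,0,0]])

```text
time_s: 17.92
tool_pos: [0.5066, -0.205, 0.3257]
tool_rot: [0.587, -0.505, 0.412, -0.48]
wrist_force: [-0.2, 0.5, -4.7]
gripper_width: 0.166
```

```bash
python3 -c "
from tipchk import *
st()
c=cam('side');cv2.imwrite('pics/s5.png',cv2.resize(c['frame'][60:150,200:320,::-1],None,fx=6,fy=6,interpolation=cv2.INTER_CUBIC))
c=cam('wrist');save(c,'pics/w9.png')
"
```

```text
17.92 [ 0.5066 -0.205   0.3257] yaw 0.1509 down [-0.199 -0.029 -0.98 ] F [-0.24  0.52 -4.71] w 0.166
```

View pics/s5.png

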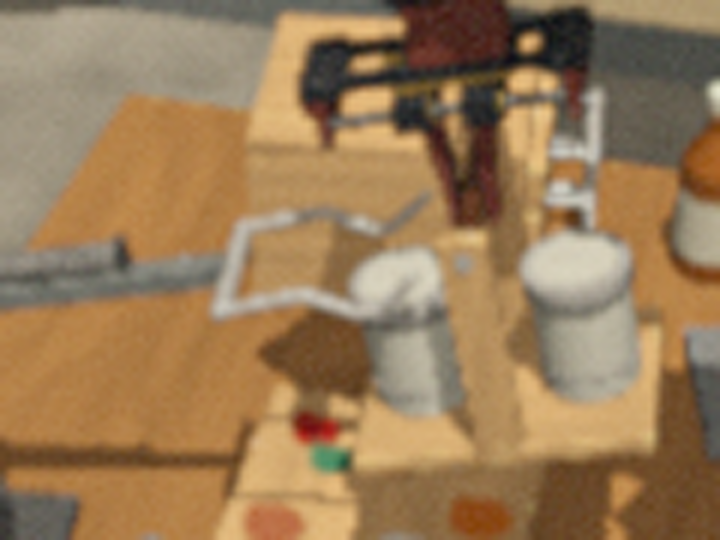

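View pics/w9.png

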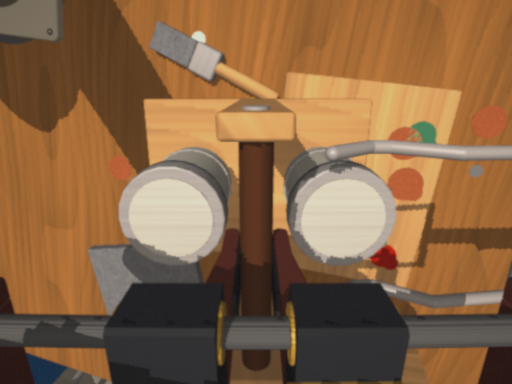

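The front lid is now between the prongs. The left tip is at (331,153), just inside the upright.

```bash
python3 -c "
from tipchk import *
s=ctrl.get_state();c=cam('wrist')
chk(c,s,[(331,153),(440,152.5),(505,153),(440,299)],.311)
chk(c,s,[(331,153)],.306)
p,R=tcp(-2,36);plan(p,R,6,2,3);print(p)
"
```

```text
[ 0.5351 -0.1503  0.311 ] tool mm [-50.    7.4  39.3]
[ 0.5873 -0.1399  0.311 ] tool mm [-52.4  -3.2  91.4]
[ 0.6163 -0.1345  0.311 ] tool mm [-53.5  -9.1 120.2]
[ 0.6132 -0.2207  0.311 ] tool mm [ 31.3  -6.  104.5]
[ 0.5354 -0.1512  0.306 ] tool mm [-49.   12.3  40.4]
"offset": [[-0.01, 0.01, 1.14], [-0.01, 0.02, 1.15], [-0.02, 0.01, 1.14], [-0.01, 0.02, 1.14], [-0.02, 0.02, 1.15], [-0.01, 0.01, 1.14]] 
"twist": [[0.0, 0.0, 0.0], [0.0, 0.001, 0.0], [0.001, 0.0, 0.0], [0.0, 0.0, 0.0], [0.0, 0.001, 0.0], [0.0, 0.0, 0.0]]
[ 0.5721323  -0.19451191  0.31170465]
```

carry_out(offset=[[0,0,0.5],[0,0,1.0],[0,0,1.2],[0,0,1.2],[0,0,1.2],[0,0,1.1],[0,0,0.8],[0,0,0],[0,0,0]], twist=[[0,0,0],[0,0,0],[0,0,0],[0,0,0],[0,0,0],[0,0,0],[0,0,0],[0,0,0],[0,0,0]])

```text
time_s: 18.82
tool_pos: [0.5744, -0.1948, 0.3116]
tool_rot: [0.587, -0.505, 0.412, -0.48]
wrist_force: [-0.5, 0.0, -4.6]
gripper_width: 0.17
```

```bash
python3 -c "
from tipchk import *
st()
c=cam('side');cv2.imwrite('pics/s6.png',cv2.resize(c['frame'][60:150,200:320,::-1],None,fx=6,fy=6,interpolation=cv2.INTER_CUBIC))
c=cam('wrist');save(c,'pics/w10.png')
"
```

```text
18.82 [ 0.5744 -0.1948  0.3116] yaw 0.1507 down [-0.199 -0.029 -0.98 ] F [-0.5   0.02 -4.64] w 0.17
```

View pics/s6.png

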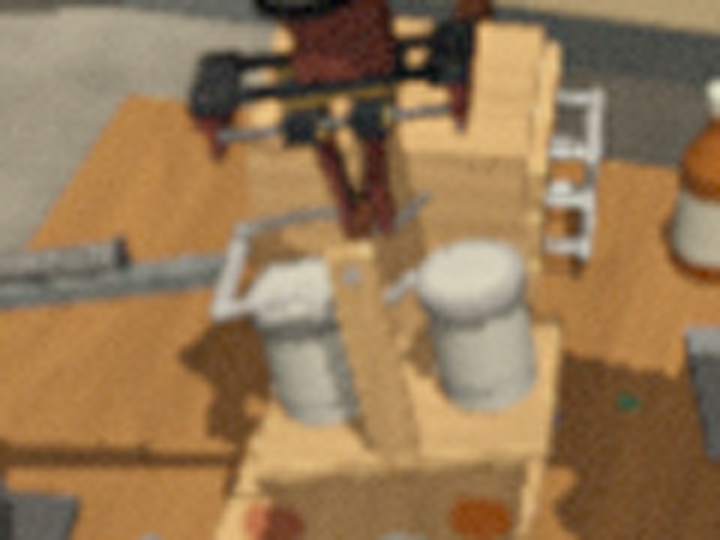

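View pics/w10.png

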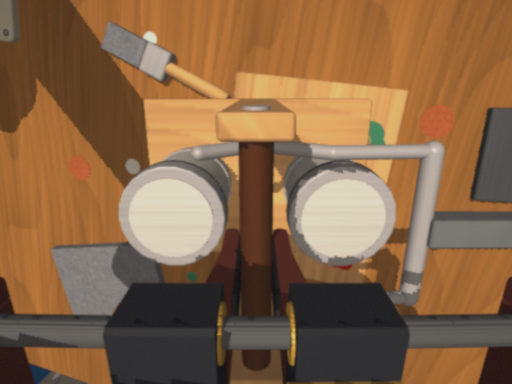

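The dowel is over the notches: the left prong's tip at (197,153) and hump at (333,152) straddle it. Lowering into the dips.

carry_out(offset=[[0,0.3,0],[0,0.4,0],[0,0.4,0],[0,0.4,0],[0,0.4,0],[0,0.4,0],[0,0.3,0],[0,0,0]], twist=[[0,0,0],[0,0,0],[0,0,0],[0,0,0],[0,0,0],[0,0,0],[0,0,0],[0,0,0]])

```text
time_s: 19.58
tool_pos: [0.5686, -0.1956, 0.2859]
tool_rot: [0.587, -0.506, 0.412, -0.48]
wrist_force: [0.0, 0.3, -4.8]
gripper_width: 0.172
```

carry_out(offset=[[0,0.3,0],[0,0.3,0],[0,0.2,0],[0,0,0],[0,0,0]], twist=[[0,0,0],[0,0,0],[0,0,0],[0,0,0],[0,0,0]])

```text
time_s: 20.0
tool_pos: [0.5677, -0.196, 0.279]
tool_rot: [0.587, -0.505, 0.412, -0.48]
wrist_force: [0.5, -0.0, -4.0]
gripper_width: 0.172
```

```bash
python3 -c "
from tipchk import *
st()
c=cam('side');cv2.imwrite('pics/s7.png',cv2.resize(c['frame'][60:150,200:320,::-1],None,fx=6,fy=6,interpolation=cv2.INTER_CUBIC))
c=cam('wrist');save(c,'pics/w11.png')
"
```

```text
20.0 [ 0.5677 -0.196   0.279 ] yaw 0.1501 down [-0.197 -0.029 -0.98 ] F [ 0.51 -0.03 -3.99] w 0.172
```

View pics/w11.png

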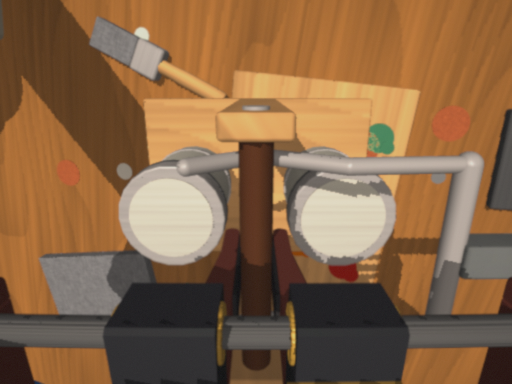

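View pics/s7.png

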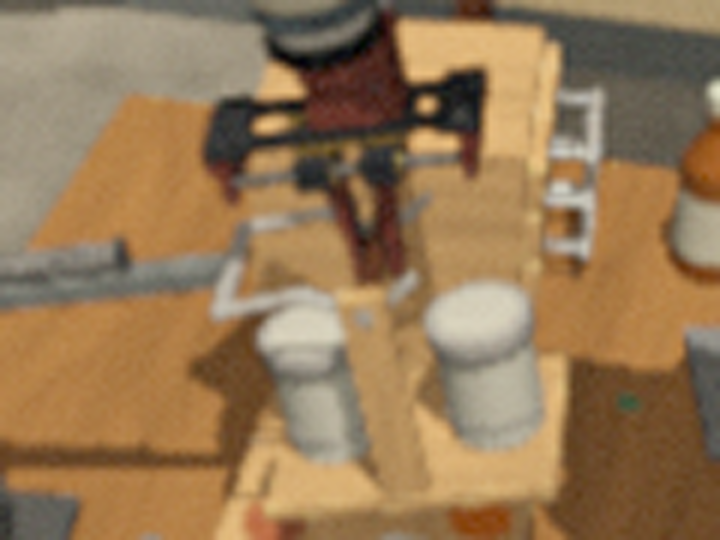

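```bash
cat > arc.py <<'E'
from fork import *
import sys
s=ctrl.get_state();R0=Ro.from_quat(s['tool_rot']);P=np.array(s['tool_pos'])
D0=P-R0.apply([0,G,0]); f=np.array([np.cos(Y),np.sin(Y),0])
th0,th1,n=float(sys.argv[1]),float(sys.argv[2]),int(sys.argv[3])
pit=float(sys.argv[4])
d=f*-.3*(np.cos(th1)-np.cos(th0))+np.array([0,0,.3*(np.sin(th1)-np.sin(th0))])
st();R1=Rdown(Y,pit);plan(D0+d+R1.apply([0,G,0]),R1,n,2,3)
E
python3 arc.py .2 .1 10 .1
```

```text
20.1 [ 0.5677 -0.196   0.2792] yaw 0.1501 down [-0.197 -0.029 -0.98 ] F [ 0.09  0.21 -3.45] w 0.172
"offset": [[0.0, 0.3, 0.03], [0.0, 0.3, 0.03], [0.0, 0.3, 0.03], [0.0, 0.3, 0.02], [0.0, 0.3, 0.02], [0.0, 0.3, 0.01], [0.0, 0.3, 0.02], [0.0, 0.3, 0.01], [0.0, 0.3, 0.01], [0.0, 0.3, 0.0]] 
"twist": [[0.01, 0.0, 0.0], [0.01, 0.0, 0.0], [0.01, 0.001, 0.0], [0.01, 0.0, 0.0], [0.01, 0.0, 0.0], [0.01, 0.0, 0.0], [0.01, 0.0, 0.0], [0.01, 0.001, 0.0], [0.011, 0.0, 0.0], [0.01, 0.0, 0.0]]
```

carry_out(offset=[[0,0.2,0.02],[0,0.2,0.02],[0,0.3,0.03],[0,0.3,0.02],[0,0.3,0.02],[0,0.3,0.02],[0,0.3,0.01],[0,0.2,0.01],[0,0.1,0],[0,0,0]], twist=[[0.01,0,0],[0.01,0,0],[0.01,0,0],[0.01,0,0],[0.01,0,0],[0.01,0,0],[0.01,0,0],[0.01,0,0],[0.01,0,0],[0,0,0]])

```text
time_s: 20.93
tool_pos: [0.5657, -0.1963, 0.2569]
tool_rot: [0.564, -0.486, 0.435, -0.506]
wrist_force: [4.0, 0.7, -3.0]
gripper_width: 0.175
```

```bash
python3 -c "
from tipchk import *
st()
c=cam('side');cv2.imwrite('pics/s8.png',cv2.resize(c['frame'][60:150,200:320,::-1],None,fx=6,fy=6,interpolation=cv2.INTER_CUBIC))
c=cam('wrist');save(c,'pics/w12.png')
"; python3 arc.py .13 .03 10 0
```

```text
20.93 [ 0.5657 -0.1963  0.2569] yaw 0.1499 down [-0.108 -0.016 -0.994] F [ 4.04  0.73 -3.04] w 0.175
21.03 [ 0.5658 -0.1963  0.2571] yaw 0.1499 down [-0.109 -0.016 -0.994] F [ 4.01  0.29 -3.78] w 0.17
"offset": [[0.0, 0.3, 0.03], [0.0, 0.3, 0.02], [0.0, 0.3, 0.02], [0.0, 0.3, 0.02], [0.0, 0.3, 0.01], [0.0, 0.3, 0.01], [0.0, 0.3, 0.01], [0.0, 0.3, 0.0], [0.0, 0.3, 0.0], [0.0, 0.3, 0.0]] 
"twist": [[0.011, 0.0, 0.0], [0.011, 0.0, 0.0], [0.011, 0.001, 0.0], [0.011, 0.0, 0.0], [0.011, 0.0, 0.0], [0.011, 0.0, 0.0], [0.011, 0.0, 0.0], [0.011, 0.001, 0.0], [0.011, 0.0, 0.0], [0.011, 0.0, 0.0]]
```

View pics/w12.png

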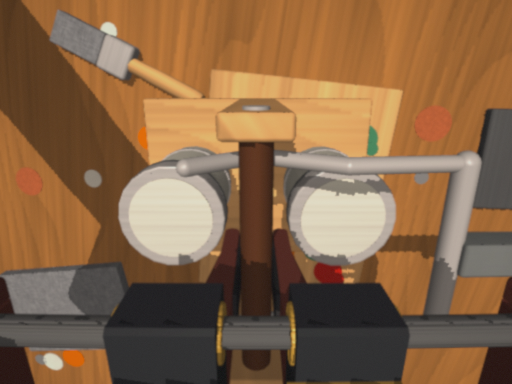

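View pics/s8.png

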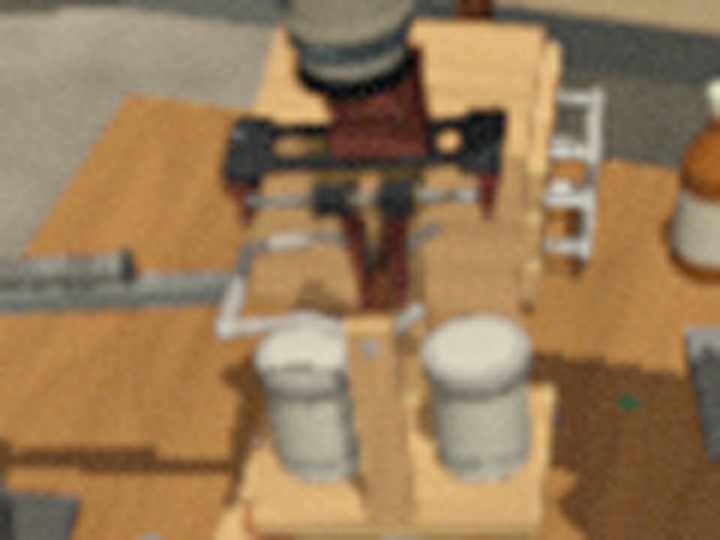

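carry_out(offset=[[0,0,0.15],[0,0,0.15],[0,0,0]], twist=[[0,0,0],[0,0,0],[0,0,0]])

```text
time_s: 21.28
tool_pos: [0.5679, -0.1957, 0.2563]
tool_rot: [0.565, -0.487, 0.434, -0.505]
wrist_force: [-0.8, -0.7, -2.4]
gripper_width: 0.173
```

```bash
python3 -c "
from tipchk import *
st()
s=ctrl.get_state();c=cam('wrist');chk(c,s,[(183,167),(350,166),(472,163)],.29)
"; python3 arc.py .13 .03 10 0
```

```text
21.28 [ 0.5679 -0.1957  0.2563] yaw 0.1501 down [-0.111 -0.016 -0.994] F [-0.84 -0.65 -2.37] w 0.173
[ 0.5336 -0.149   0.29  ] tool mm [-51.3 -30.4 -30.6]
[ 0.6001 -0.1367  0.29  ] tool mm [-53.6 -38.   36.6]
[ 0.6446 -0.1275  0.29  ] tool mm [-56.  -43.1  81.7]
21.33 [ 0.5679 -0.1957  0.2563] yaw 0.1501 down [-0.111 -0.016 -0.994] F [-0.98  0.07 -2.72] w 0.172
"offset": [[0.0, 0.3, 0.03], [0.0, 0.3, 0.02], [0.0, 0.3, 0.02], [0.0, 0.3, 0.02], [0.0, 0.3, 0.02], [0.0, 0.3, 0.01], [0.0, 0.3, 0.01], [0.0, 0.3, 0.0], [0.0, 0.3, 0.0], [0.0, 0.3, 0.0]] 
"twist": [[0.011, 0.0, 0.0], [0.012, 0.0, 0.0], [0.011, 0.001, 0.0], [0.011, 0.0, 0.0], [0.011, 0.0, -0.001], [0.012, 0.0, 0.0], [0.011, 0.0, 0.0], [0.011, 0.001, 0.0], [0.011, 0.0, 0.0], [0.012, 0.0, 0.0]]
```

Centred now: Fx is about 0 and the fork carries roughly 2 N. I keep following it down while levelling the caddy.

carry_out(offset=[[0,0.2,0.03],[0,0.3,0.03],[0,0.3,0.03],[0,0.3,0.03],[0,0.3,0.02],[0,0.3,0.02],[0,0.3,0.02],[0,0.2,0.01],[0,0.1,0],[0,0,0],[0,0,0]], twist=[[0.01,0,0],[0.01,0,0],[0.01,0,0],[0.01,0,0],[0.01,0,0],[0.01,0,0],[0.01,0,0],[0.01,0,0],[0.01,0,0],[0.01,0,0],[0,0,0]])

```text
time_s: 22.25
tool_pos: [0.5686, -0.1958, 0.2336]
tool_rot: [0.538, -0.464, 0.459, -0.534]
wrist_force: [-1.8, 0.7, -0.8]
gripper_width: 0.169
```

```bash
python3 arc.py .05 -.02 10 0
```

```text
22.25 [ 0.5686 -0.1958  0.2336] yaw 0.1498 down [-0.01  -0.001 -1.   ] F [-1.78  0.69 -0.82] w 0.169
"offset": [[0.0, 0.21, 0.0], [0.0, 0.21, 0.0], [0.0, 0.21, 0.0], [0.0, 0.21, 0.0], [0.0, 0.21, 0.0], [0.0, 0.21, 0.0], [0.0, 0.21, 0.0], [0.0, 0.21, 0.0], [0.0, 0.21, 0.0], [0.0, 0.21, 0.0]] 
"twist": [[0.001, 0.0, 0.0], [0.001, 0.0, 0.0], [0.001, 0.001, 0.0], [0.001, 0.0, 0.0], [0.001, 0.0, 0.0], [0.001, 0.0, 0.0], [0.001, 0.0, 0.0], [0.001, 0.0, -0.001], [0.001, 0.001, 0.0], [0.001, 0.0, 0.0]]
```

carry_out(offset=[[0,0.2,-0.05],[0,0.2,-0.05],[0,0.2,0],[0,0.1,0],[0,0,0],[0,0,0],[0,0,0],[0,0,0]], twist=[[0.005,0,0],[0.005,0,0],[0,0,0],[0,0,0],[0,0,0],[0,0,0],[0,0,0],[0,0,0]])

```text
time_s: 22.92
tool_pos: [0.568, -0.196, 0.2267]
tool_rot: [0.536, -0.461, 0.461, -0.536]
wrist_force: [3.9, 0.7, 0.2]
gripper_width: 0.169
```

```bash
python3 -c "
from tipchk import *
F=[]
st()
for i in range(3):
  c=cam('wrist' if i else 'side'); st()
  if i==0:cv2.imwrite('pics/s9.png',cv2.resize(c['frame'][60:160,180:320,::-1],None,fx=5,fy=5,interpolation=cv2.INTER_CUBIC))
save(c,'pics/w13.png')
"
```

```text
22.92 [ 0.568  -0.196   0.2267] yaw 0.15 down [-0.  0. -1.] F [3.86 0.68 0.19] w 0.169
22.97 [ 0.5679 -0.196   0.2267] yaw 0.15 down [-0.001  0.    -1.   ] F [ 3.21  0.81 -0.28] w 0.17
23.02 [ 0.5678 -0.196   0.2267] yaw 0.15 down [-0.001  0.    -1.   ] F [ 3.59  0.44 -0.2 ] w 0.173
23.07 [ 0.5678 -0.196   0.2266] yaw 0.15 down [-0.001  0.    -1.   ] F [3.22 0.57 0.05] w 0.171
```

View pics/w13.png

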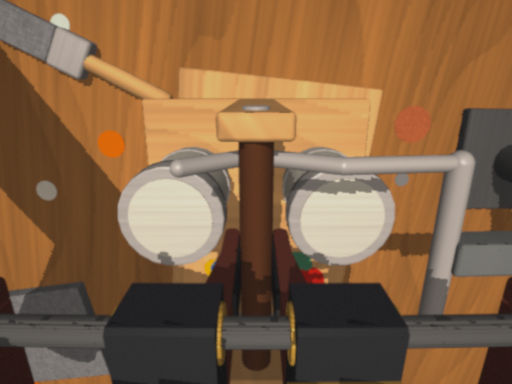

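View pics/s9.png

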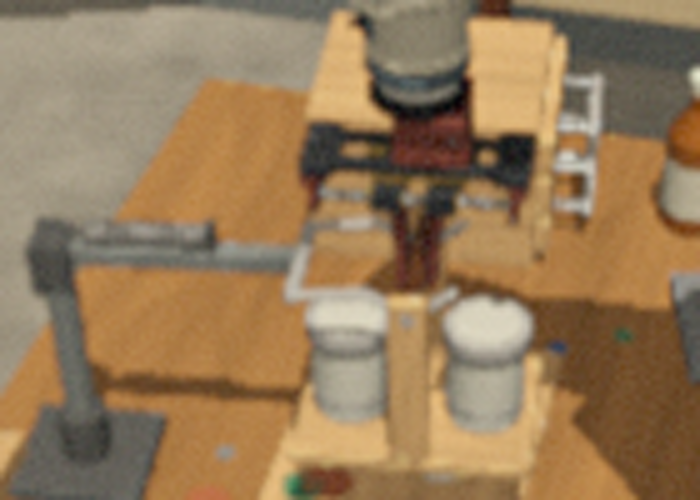

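carry_out(offset=[[0,0,0.07],[0,0,0],[0,0,0],[0,0,0],[0,0,0],[0,0,0],[0,0,0],[0,0,0]], twist=[[0,0,0],[0,0,0],[0,0,0],[0,0,0],[0,0,0],[0,0,0],[0,0,0],[0,0,0]])

```text
time_s: 23.73
tool_pos: [0.5679, -0.1958, 0.2264]
tool_rot: [0.536, -0.462, 0.46, -0.536]
wrist_force: [-1.1, -1.6, -0.3]
gripper_width: 0.172
```

```bash
python3 -c "
from tipchk import *
for i in range(4): st(); cam('side')
"
```

```text
23.73 [ 0.5679 -0.1958  0.2264] yaw 0.15 down [-0.002  0.    -1.   ] F [-1.05 -1.6  -0.29] w 0.172
23.78 [ 0.5679 -0.1959  0.2264] yaw 0.1499 down [-0.002  0.    -1.   ] F [-1.22 -1.84 -0.88] w 0.168
23.83 [ 0.5679 -0.1958  0.2264] yaw 0.15 down [-0.002  0.001 -1.   ] F [-0.78 -1.58 -0.52] w 0.176
23.88 [ 0.5679 -0.1958  0.2264] yaw 0.1499 down [-0.002  0.001 -1.   ] F [-2.05 -1.72 -0.32] w 0.169
```

carry_out(offset=[[0,0.1,0],[0,0.1,0],[0,0.1,0],[0,0.1,0],[0,0,0],[0,0,0],[0,0,0],[0,0,0],[0,0,0],[0,0,0]], twist=[[0,0,0],[0,0,0],[0,0,0],[0,0,0],[0,0,0],[0,0,0],[0,0,0],[0,0,0],[0,0,0],[0,0,0]])

```text
time_s: 24.77
tool_pos: [0.5682, -0.1957, 0.2225]
tool_rot: [0.536, -0.462, 0.461, -0.536]
wrist_force: [-3.5, -2.3, -0.0]
gripper_width: 0.168
```

```bash
python3 -c "
from tipchk import *
for i in range(4): st(); cam('side')
"
```

```text
24.77 [ 0.5682 -0.1957  0.2225] yaw 0.15 down [-0.001  0.001 -1.   ] F [-3.48 -2.35 -0.02] w 0.168
24.82 [ 0.5682 -0.1957  0.2225] yaw 0.15 down [-0.001  0.001 -1.   ] F [-2.83 -2.05 -0.04] w 0.172
24.87 [ 0.5682 -0.1957  0.2225] yaw 0.15 down [-0.001  0.001 -1.   ] F [-2.47 -1.79 -0.29] w 0.171
24.92 [ 0.5682 -0.1957  0.2225] yaw 0.1499 down [-0.001  0.001 -1.   ] F [-2.26 -1.42 -0.29] w 0.173
```

Load is transferred (Fz ≈ 0) and still. I ease the grip first, then open slightly.

carry_out(offset=[[0,0,-0.04],[0,0,0],[0,0,0],[0,0,0],[0,0,0],[0,0,0]], twist=[[0,0,0],[0,0,0],[0,0,0],[0,0,0],[0,0,0],[0,0,0]], grip_force=5)

```text
time_s: 25.47
tool_pos: [0.5686, -0.1957, 0.2228]
tool_rot: [-0.536, 0.461, -0.461, 0.536]
wrist_force: [2.6, 1.4, 0.5]
gripper_width: 0.181
```

carry_out(offset=[[0,0,0],[0,0,0],[0,0,0],[0,0,0],[0,0,0],[0,0,0],[0,0,0],[0,0,0]], twist=[[0,0,0],[0,0,0],[0,0,0],[0,0,0],[0,0,0],[0,0,0],[0,0,0],[0,0,0]], gripper=5)

```text
time_s: 26.13
tool_pos: [0.5678, -0.1959, 0.2225]
tool_rot: [0.536, -0.462, 0.461, -0.536]
wrist_force: [-0.3, -0.4, -0.6]
gripper_width: 0.566
```

```bash
python3 -c "
from tipchk import *
st()
c=cam('side');cv2.imwrite('pics/s10.png',cv2.resize(c['frame'][60:160,180:320,::-1],None,fx=5,fy=5,interpolation=cv2.INTER_CUBIC))
c=cam('wrist');save(c,'pics/w14.png')
"
```

```text
26.13 [ 0.5678 -0.1959  0.2225] yaw 0.1499 down [-0.001  0.001 -1.   ] F [-0.25 -0.36 -0.64] w 0.566
```

View pics/w14.png

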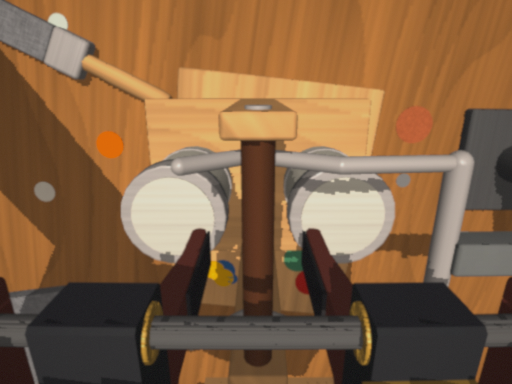

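View pics/s10.png

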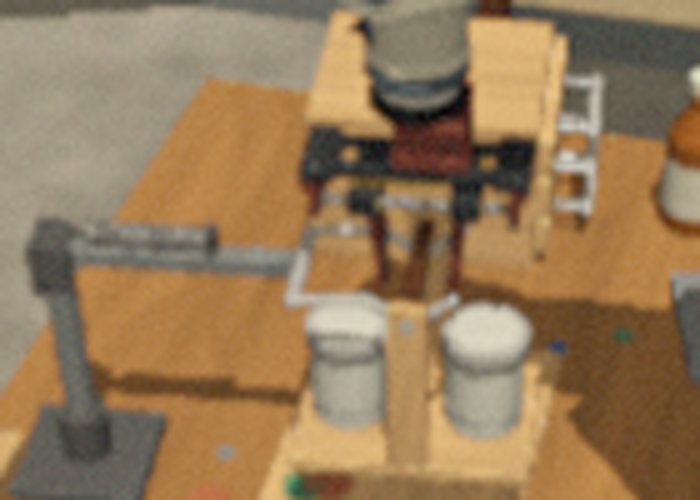

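It hangs unmoved with both fingers clear of the dowel (col 258, fingers at 205 and 310). Retreating straight up.

carry_out(offset=[[0,-0.5,0],[0,-1,0],[0,-1.5,0],[0,-2,0],[0,-2,0],[0,-2,0],[0,-2,0],[0,-2,0],[0,-1,0],[0,0,0],[0,0,0],[0,0,0]], twist=[[0,0,0],[0,0,0],[0,0,0],[0,0,0],[0,0,0],[0,0,0],[0,0,0],[0,0,0],[0,0,0],[0,0,0],[0,0,0],[0,0,0]])

```text
time_s: 27.23
tool_pos: [0.5675, -0.1957, 0.3614]
tool_rot: [0.536, -0.462, 0.46, -0.536]
wrist_force: [-0.5, -0.1, -0.6]
gripper_width: 0.571
```

carry_out(offset=[[0,0,0],[0,0,0],[0,0,0],[0,0,0],[0,0,0],[0,0,0],[0,0,0],[0,0,0],[0,0,0],[0,0,0],[0,0,0],[0,0,0]], twist=[[0,0,0],[0,0,0],[0,0,0],[0,0,0],[0,0,0],[0,0,0],[0,0,0],[0,0,0],[0,0,0],[0,0,0],[0,0,0],[0,0,0]])

```text
time_s: 28.23
tool_pos: [0.568, -0.1959, 0.3625]
tool_rot: [0.536, -0.462, 0.461, -0.536]
wrist_force: [0.3, 0.3, -0.2]
gripper_width: 0.57
```

```bash
python3 -c "
from tipchk import *
st()
c=cam('side');save(c,'pics/s11.png');a=c['frame']
c=cam('wrist');save(c,'pics/w15.png');b=c['frame'].astype(int)
for i in range(6): c=cam('side')
c=cam('wrist'); d=np.abs(c['frame'].astype(int)-b).sum(2); print((d>60).sum())
"
```

```text
28.23 [ 0.568  -0.1959  0.3625] yaw 0.15 down [-0.001  0.001 -1.   ] F [ 0.26  0.28 -0.22] w 0.57
73
```

View pics/w15.png

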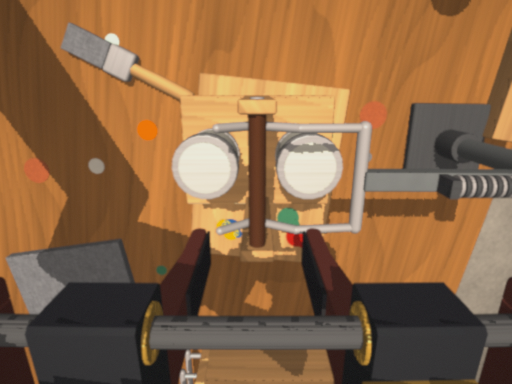

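View pics/s11.png

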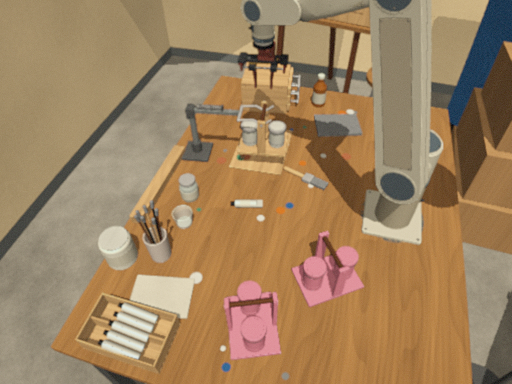

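The dowel (col 258, rows 110–245) lies square across both prongs in the dips. The caddy is level and still, and the jar, cup, tube and brush are where they were.

```bash
python3 -c "
from plan import *
st(); print(ctrl.finish_job())"
```

```text
28.68 [ 0.568  -0.1959  0.3625] yaw 0.1499 down [-0.001  0.001 -1.   ] F [-0.33 -0.16  0.68] w 0.571
the job is handed in; nothing more can be done
None
```

The job is handed in at 28.7 s of the 72 s allowed. The caddy hangs by its handle in both prongs, and every check I made at the end passed.

- **Lids:** I pressed both with the shut fingers. Each tip stopped at z = 0.104 m, the fully-home height, with the force rising to 17–23 N.
- **Lift and hang:** I gripped the dowel at its middle and brought the caddy in from the prong-tip side. It was pitched about 0.2 rad to match the prongs, so the front lid cleared the cross-bar. I then followed the fork down about 57 mm while levelling the caddy, and held until the wrist's vertical force was near zero before easing the grip and opening.
- **Last checks:** the wrist view shows the dowel lying square across both dips, and the caddy level and still. About 0.35 s later the wrist image was almost unchanged. The side view shows the jar, cup, tube and brush in place. The gripper is about 0.12 m above the handle, touching nothing, with wrist force near zero.
- **Disagreements:** the measured fork-tip position varied by about 5 mm in x between views, and the spacing from cross-bar to notches came out nearer 95 mm than the 63 mm I first read from the description. While the fork sank, side forces of up to 4 N appeared, which I trimmed out before letting go.

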